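Discard used sample vials: covered tin, tipped, and pushed through sprung flaps

ROBOT

A 7-joint arm with a two-finger parallel gripper is mounted at the origin on the work surface; the furniture and walls round the work are solid. World frame = base frame: x ahead of the robot, y to its left, z up, the work surface at z = 0. Lengths are in m, angles in rad, forces in N, time in s.
With the tool pointing down it reaches from about 0.4 to 0.85 m from the base axis. Payload 10.4 kg.
Tool frame: the origin (TCP) lies on the centre line of the jaws, within the pads' length; the fingertips stand 11 mm ahead of it and the grasp point (between the pads) lies 8 mm behind it; x points along the fingers, z is the direction in which the jaws open and shut, and the axes are right-handed (so a half turn about x gives the same grasp; the last joint's range is limited). The gripper opens to 87 mm and grips with 3 to 60 N. Pads are 19 mm wide; open, the fingers measure 117 mm over their backs; the gripper's body (75 mm by 190 mm) begins 51 mm behind the grasp point.
Start: joints at [1.311, 0.332, -0.065, 1.46, 0.022, 1.35, -0.088], TCP at [0.147, -0.608, 0.234] pointing down, gripper open.
Joint ranges: [-2.6, 2.6], [-0.5, 2.12], [-1.47, 1.34], [0.16, 2.42], [-1.27, 4.41], [0.06, 2.06], [-2.6, 2.6]. Speed limits (rad/s): [2.22, 2.22, 2.79, 2.79, 3.14, 3.14, 3.14].

INTERFACE

Orientations are given as [roll, pitch, yaw] about the fixed x, y, z axes, in that order (R = Rz(yaw) Ry(pitch) Rx(roll)).
In Python, from plant import * gives the robot as it stands. The module is installed in compiled form; this text tells all that it offers.
- The arm moves only by the tool servo_tool, never from a script. Its argument "increments" is a list that holds one entry, the list of rows, each a list of 6 numbers: the shift along the tool's x, y, z in cm, then the turn, a rotation vector about the tool's x, y, z in degrees. In form: [[[tx, ty, tz, rx, ry, rz], ...]]. A call has 1 to 12 rows; each row shifts and turns the commanded pose from where the row before left it, along the tool's axes as they then stand; what a row does not reach is not made up. A row lasts 1/12 s, in which the tool goes at most 41.7 mm and 7.16 degrees, less where a joint would pass 70% of its speed; a pose out of reach is approached as far as the arm can. A call with a gripper value outside its range is refused whole. "fingers" is the finger opening in cm, from 0 to 8.7, set as the call begins (left out, the last holds). The fingers move at their own pace and stop on an object; "grip_force" is the grip in N (left out, the last holds). Time passes only in rows, so rows that do not move let the fingers close. It gives the time, the measured TCP pose, the force and the opening at its end, in the units of the state.
- get_obs(): the state, without advancing time (a new reading comes with each control period).
- snapshot(name): name is "scene" or "top"; returns a dict with "img" (420x560x3 uint8, red, green, blue), "depth" (420x560 float32, m along the optical axis (not along the pixel's ray), 0 where there is no reading), "mtx" (3x3 intrinsics, pixels), "extrinsics" (4x4, takes a point from world to camera coordinates). Camera axes: x right, y up, looking along -z (the intrinsics and any distortion apply to the point x, -y, -z); pixel columns grow to the right and rows downward; lengths in m; the calibration is good to about 2 mm. A picture is of the moment at which its call begins.
- sign_off(): hands the job in, once; it reports no verdict.
Trained networks look in the newest picture that a camera, given by its name, has taken for a name from the list of things; names that differ only in an ending like _2 or _b are one class to them, and where a whole thing is asked for, a point or a joint stands for the part that bears it (a point fixed in the world has none). Each returns a list of dicts, best first, with "p" (0 to 1); they miss things now and then, are a little off and sometimes report something else, mostly with a low value. They report only what shows in the picture. A call takes as long as a camera call.
- spot_in(camera, target): "extent" ([left, top, right, bottom] in pixels, round what is visible of it).
- spot_point(camera, target): "at" ([column, row] in pixels: a listed point, or the origin of a listed thing).
The state is a dict: "time": time; "joints": joint angles; "joint_vel": joint speeds; "joint_torque": joint torques, N m; "ee_pos": TCP position; "tool_rot": TCP orientation; "ft_force": force on the tool from outside, world axes, zero at the start; "wrist_torque": the same for the moment, N m; "finger_gap": opening from 0.0 (shut) to 1.0 (fully open).
Only numpy, scipy, OpenCV 4.12 (cv2) and the standard library are available. Lean on these libraries where they do the work, as an engineer would, in place of code of your own. Each camera call takes 0.05 s, during which the arm holds its last target. There are 200 camera calls.

TASK

Discard all the used vials, those in the covered tin and those lying about on the worktop. Carry the tin to the grey stand beside the discard bin with the fingers clamping its loose lid shut, and only when it stands there slide the lid aside; then tip the tin's vials into the bin's mouth, put the empty tin back upright on the stand, and leave the lid lying on the worktop or stand. Push every vial right through the two sprung flaps in the mouth into the bin, so that the flaps close behind them, and leave the slide carton, dropper bottle and timer where they are.

Things in the scene. Friction and masses are not known exactly. Their poses are not given: they have to be found in the camera images.
- bin: white hollow discard bin, fixed, 108 (x) x 144 (y) x 165 high, walls 8 thick, open mouth 92 (x) x 128 (y) at the top; origin: centre of its underside on the worktop; x away from the robot at yaw 0, y to the left, z up. The grey stand is part of it, on its left (+y) side
- mouth (a point): centre of the bin's mouth, level with its rim, 165 above the worktop; the flaps lie 14 below it
- stand (a point): centre of the top of the grey stand, a flat plate 100 (bin's x) x 116 (bin's y), 20 above the worktop, 135 to the left of the mouth's centre; no rim; axes as the bin's
- flap_near (a joint): near one of two steel flaps closing the mouth 14 below the rim; each 44 (bin's x) x 124 (y), hinged at the near or far wall, meeting in a seam along the bin's y at the middle; rad, 0 shut, grows swinging down, to 1.35. A spring holds it shut under the weight of all the vials and snaps it back in 0.3 s; pushed 40 mm through the seam (6 to 15 N), 30 mm wide fingers spread them so that vials drop
- flap_far (a joint): the far flap, as flap_near; at rest both read 0 and lie level
- tin: aluminium scoop-shaped tin, 98 long (x) x 49 wide (y -26 to 23) x 40 high, floor and walls 3 (-y wall 6), open on top and over its whole +x end (no wall there), 140 g; origin: underside, amid the 98. Polished inside: vials slide out when its +x end is dipped by about 40 degrees or more. Two to four vials lie flat in it in one layer, touching no lid
- lid: loose lid on the tin, plate 103x48x3, 50 g; origin: plate underside, 40 above the tin's origin when shut, same axes. A lip 3 thick hangs 21 down outside the tin's +y side to y=27; its -y edge lies 5 inside the tin's -y face: fingers closed across y (53) clamp lip on tin. A lip hangs 27 down over the +x end (to x=53): it slides off to +x. Black tab on top at the origin, 28(x) x 10(y), to z=25
- vial_1: square-section amber sample vial with a paper label and a round black cap, 42 long (x, cap at +x) x 16 x 16, 16 g; origin: centre of the long side that was underneath at the start (8 mm off the vial's axis), z from there through the vial; starts in the tin, if present
- vial_2: square-section amber sample vial with a paper label and a round black cap, 42 long (x, cap at +x) x 16 x 16, 16 g; origin: centre of the long side that was underneath at the start (8 mm off the vial's axis), z from there through the vial; starts in the tin, if present
- vial_3: square-section amber sample vial with a paper label and a round black cap, 42 long (x, cap at +x) x 16 x 16, 16 g; origin: centre of the long side that was underneath at the start (8 mm off the vial's axis), z from there through the vial; starts in the tin, if present
- vial_4: square-section amber sample vial with a paper label and a round black cap, 42 long (x, cap at +x) x 16 x 16, 16 g; origin: centre of the long side that was underneath at the start (8 mm off the vial's axis), z from there through the vial; starts in the tin, if present
- vial_5: square-section amber sample vial with a paper label and a round black cap, 42 long (x, cap at +x) x 16 x 16, 16 g; origin: centre of the long side that was underneath at the start (8 mm off the vial's axis), z from there through the vial; starts lying on the worktop, if present
- vial_6: square-section amber sample vial with a paper label and a round black cap, 42 long (x, cap at +x) x 16 x 16, 16 g; origin: centre of the long side that was underneath at the start (8 mm off the vial's axis), z from there through the vial; starts lying on the worktop, if present
- vial_7: square-section amber sample vial with a paper label and a round black cap, 42 long (x, cap at +x) x 16 x 16, 16 g; origin: centre of the long side that was underneath at the start (8 mm off the vial's axis), z from there through the vial; starts lying on the worktop, if present
- slide_box: small pale carton 62 x 100 x 30 high, a bystander; origin: centre of its underside
- dropper_bottle: amber dropper bottle 36 diameter x 113 high, a bystander; origin: centre of its underside
- timer: small white desk display 59 x 66 x 92 high, a bystander; origin: centre of its underside

How it is judged:
By the outcome, as a careful person would: the job done as asked, in the order asked, and still so for the second after the job is handed in, with the robot touching nothing.
Of vial_1, vial_2, vial_3, vial_4 only 2 to 4 are there at a start; the rules pass over those that are not, and their reading is None.
Of vial_5, vial_6, vial_7 only 2 to 3 are there at a start; the rules pass over those that are not, and their reading is None.
At some moment in a run one of vial_5, vial_6, vial_7 may be knocked a few centimetres aside while the robot is not near it.
It also fails if it takes over 210 s, if anything falls off the work surface, if the arm or the gripper's body presses on something with over 40 N, if the wrist force passes 120 N, or if a joint passes its speed limit or range.

## Working session

There is one attempt and no reset: what is moved stays moved. The work goes in short steps, Python scripts to look and compute and a tool call to move; the robot and the scene stay as the last step left them, time stands still between calls to the robot, and variables do not carry over. Pictures are saved under pics/ and viewed, about 12 in all and at most 16, crops included, and the job is handed in when it is done.

Besides the shell and the picture viewer there is one more tool, called after "Request:" as name(argument=value, ...), one argument or row to a line, values as JSON. servo_tool: Moves the arm, as the interface text tells. Its arguments: {"type":"object","properties":{"increments":{"type":"array"},"fingers":{"type":"number"},"grip_force":{"type":"number"}},"required":["increments"]}

```bash
mkdir -p pics; cat > h.py <<'E'
from plant import *
import numpy as np, cv2
from scipy.spatial.transform import Rotation as R
def snap(cam,name=None,crop=None,sc=1):
    s=snapshot(cam)
    if name:
        im=s['img'][:,:,::-1]
        if crop: im=im[crop[1]:crop[3],crop[0]:crop[2]]
        if sc!=1: im=cv2.resize(im,None,fx=sc,fy=sc,interpolation=cv2.INTER_CUBIC)
        cv2.imwrite('pics/'+name+'.png',im)
    return s
def ray(s,px):
    K=s['mtx'];E=s['extrinsics']
    d=np.linalg.inv(K)@np.array([px[0],px[1],1.]); d=np.array([d[0],-d[1],-d[2]])
    c=-E[:3,:3].T@E[:3,3]; return c,E[:3,:3].T@d
def atz(s,px,z):
    c,d=ray(s,px); return c+d*(z-c[2])/d[2]
def dep(s,px):
    c,d=ray(s,px); return c+d*s['depth'][int(round(px[1])),int(round(px[0]))]
def cloud(s):
    h,w=s['depth'].shape; u,v=np.meshgrid(np.arange(w),np.arange(h))
    p=np.stack([u,v,np.ones_like(u)],-1).reshape(-1,3)@np.linalg.inv(s['mtx']).T
    p=p*[1,-1,-1]; E=s['extrinsics']; c=-E[:3,:3].T@E[:3,3]
    return (c+(p*s['depth'].reshape(-1,1))@E[:3,:3]).reshape(h,w,3)
def proj(s,P):
    q=s['extrinsics'][:3,:3]@np.array(P)+s['extrinsics'][:3,3]; q=s['mtx']@(q*[1,-1,-1]); return q[:2]/q[2]
E
cat > a.py <<'E'
from h import *
np.set_printoptions(precision=3,suppress=True)
o=get_obs(); print(o)
for c in ['scene','top']:
    s=snap(c,c+'0',sc=1.4)
    C=s['extrinsics']; print(c,'cam at',-C[:3,:3].T@C[:3,3])
    for t in ['bin','mouth','stand','tin','lid','vial_1','slide_box','dropper_bottle','timer']:
        for r in spot_point(c,t)[:6]:
            a=r['at']; 
            try: print(t,round(r['p'],2),np.round(a),'depth',dep(s,a))
            except Exception as e: print(t,a,e)
E
python3 a.py
```

```text
{'time': 0.0, 'joints': array([ 1.311,  0.333, -0.065,  1.461,  0.022,  1.35 , -0.088]), 'joint_vel': array([ 0.001,  0.   ,  0.   , -0.   ,  0.001, -0.002, -0.002]), 'joint_torque': array([  0.001, -62.325,   0.024, -38.99 ,  -0.061,   0.04 ,   0.   ]), 'ee_pos': array([ 0.146, -0.607,  0.233]), 'tool_rot': array([-3.082,  1.569,  1.867]), 'ft_force': array([-0.044, -0.364,  0.334]), 'wrist_torque': array([0.014, 0.039, 0.04 ]), 'finger_gap': 1.0001240489341188}
scene cam at [ 0.268 -0.536  0.923]
bin 0.76 [302. 318.] depth [ 0.508 -0.161  0.148]
mouth 0.76 [305. 267.] depth [ 0.564 -0.073  0.151]
stand 0.79 [267. 266.] depth [ 0.498 -0.046  0.163]
tin 0.67 [195. 236.] depth [0.43  0.174 0.045]
lid 0.86 [191. 226.] depth [0.431 0.196 0.06 ]
vial_1 0.7 [290. 202.] depth [0.679 0.197 0.012]
vial_1 0.69 [227. 287.] depth [0.448 0.05  0.001]
slide_box 0.8 [241. 346.] depth [ 0.413 -0.104  0.033]
slide_box 0.27 [348. 225.] depth [0.755 0.059 0.029]
dropper_bottle 0.7 [346. 226.] depth [0.755 0.066 0.018]
timer 0.6 [393. 279.] depth [ 0.749 -0.119  0.047]
top cam at [0.467 0.073 1.088]
bin 0.97 [346. 250.] depth [ 0.541 -0.066  0.153]
mouth 0.77 [358. 242.] depth [ 0.571 -0.113  0.007]
stand 0.72 [288. 250.] depth [0.549 0.047 0.023]
tin 0.66 [358. 244.] depth [ 0.553 -0.088  0.154]
tin 0.62 [220. 297.] depth [0.441 0.194 0.046]
lid 0.88 [211. 299.] depth [0.436 0.211 0.065]
vial_1 0.57 [220. 195.] depth [0.672 0.206 0.019]
vial_1 0.53 [279. 296.] depth [ 0.444  0.066 -0.001]
slide_box 0.64 [353. 307.] depth [ 0.423 -0.098  0.031]
dropper_bottle 0.76 [278. 156.] depth [0.757 0.073 0.052]
timer 0.75 [349. 153.] depth [ 0.759 -0.083  0.081]
```

View pics/scene0.png

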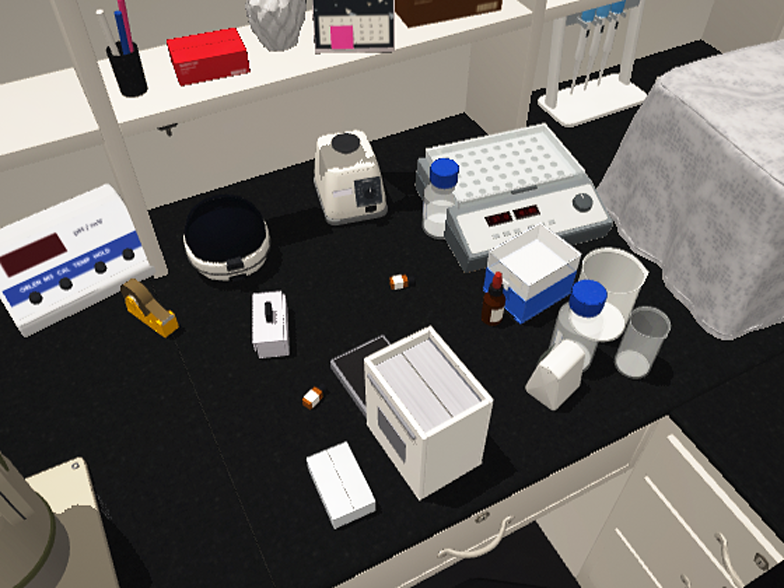

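View pics/top0.png

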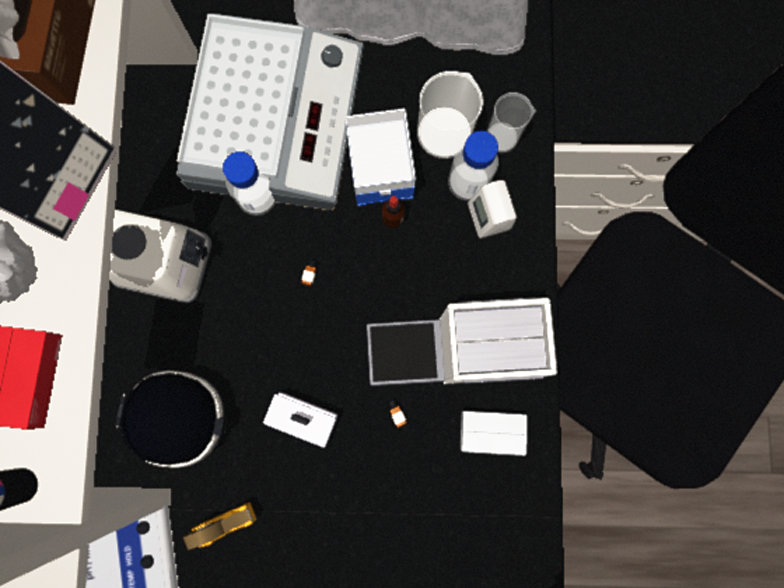

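The pictures show two loose vials (top picture, scaled ×1.4: 308,274 and 398,414), the lidded tin at (300,420), and the bin at (500,340) with the stand to its left. Next I fit the poses from depth.

```bash
cat > b.py <<'E'
from h import *
np.set_printoptions(precision=3,suppress=True)
s=snap('top','t1'); P=cloud(s); s2=snap('scene','s1')
a=cv2.resize(s['img'][265:330,180:250,::-1],None,fx=5.5,fy=5.5,interpolation=cv2.INTER_CUBIC)
b=cv2.resize(s2['img'][195:265,170:220,::-1],None,fx=6,fy=6,interpolation=cv2.INTER_CUBIC)
h=max(a.shape[0],b.shape[0]);o=np.zeros((h,a.shape[1]+b.shape[1],3),np.uint8);o[:a.shape[0],:a.shape[1]]=a;o[:b.shape[0],a.shape[1]:]=b
cv2.imwrite('pics/c1.png',o)
def fit(n,box,zlo,zhi):
    for P_ in ([cloud(s)] + [cloud(s2)]):
        q=P_.reshape(-1,3); m=(q[:,0]>box[0])&(q[:,0]<box[1])&(q[:,1]>box[2])&(q[:,1]<box[3])&(q[:,2]>zlo)&(q[:,2]<zhi)
        q=q[m]
        if len(q)<5: print(n,'few');continue
        r=cv2.minAreaRect((q[:,:2]*1000).astype(np.float32)); print(n,len(q),'c',np.round(r[0],1),'size',np.round(r[1],1),'ang',round(r[2],1),'z',np.median(q[:,2]))
fit('lid',(.35,.55,.12,.28),.036,.05)
fit('tab',(.35,.55,.12,.28),.053,.08)
fit('rim',(.4,.7,-.25,.03),.158,.175)
fit('stand',(.45,.65,-.01,.15),.014,.025)
fit('v1',(.64,.71,.15,.25),.009,.03)
fit('v2',(.40,.48,.02,.09),.009,.03)
fit('floor',(.3,.35,.0,.2),-.02,.02)
fit('box',(.36,.48,-.2,-.03),.022,.04)
for c in ['top','scene']:
    for t in ['vial_1','lid','tin']:
        for r in spot_in(c,t): print(c,t,round(r['p'],2),np.round(r['extent']))
E
python3 b.py
```

```text
lid 1073 c [436.6 208.6] size [102.9  53.2] ang 69.8 z 0.042947560045508704
lid 778 c [436.1 209. ] size [106.3  51.4] ang 69.5 z 0.04275032858125272
tab 67 c [436.6 206.9] size [27.5 10. ] ang 68.8 z 0.06486283230650525
tab 60 c [434.6 206.2] size [27.6  9.5] ang 69.1 z 0.06383154206030067
rim 1026 c [556.1 -86.7] size [108.2 144.5] ang 4.4 z 0.1645155176906623
rim 1203 c [553.9 -87.2] size [108.7 145.6] ang 4.2 z 0.16386847349674893
stand 2243 c [524.2  43.8] size [143.6 117.9] ang 4.4 z 0.02057571789072643
stand 844 c [519.8  72.3] size [144.9  86. ] ang 45.5 z 0.020223531851221055
v1 120 c [676.8 204.8] size [16.  42.3] ang 76.8 z 0.016013187423271846
v1 104 c [674.8 204.8] size [20.9 41.5] ang 79.1 z 0.015437873491570109
v2 130 c [448.2  57.2] size [42.  15.9] ang 24.3 z 0.015599011048047617
v2 141 c [446.5  57.4] size [41.9 17.7] ang 27.1 z 0.01561098428644514
floor 2042 c [325.  100.5] size [ 49.8 199.1] ang 0.0 z 0.0003815770672257468
floor 1918 c [325.   99.9] size [ 50.  199.6] ang 0.0 z 0.0002317350435603327
box 1316 c [420.1 -96.8] size [100.6  62.3] ang 87.6 z 0.030268257838468204
box 1644 c [418.5 -96.6] size [102.4  62.6] ang 88.1 z 0.030018542236929624
top vial_1 0.68 [272. 284. 289. 303.]
top vial_1 0.68 [213. 187. 228. 207.]
top lid 0.7 [187. 282. 240. 317.]
scene vial_1 0.67 [216. 277. 236. 291.]
scene vial_1 0.58 [280. 195. 295. 209.]
scene lid 0.87 [178. 208. 201. 248.]
scene tin 0.88 [183. 214. 207. 258.]
```

View pics/c1.png

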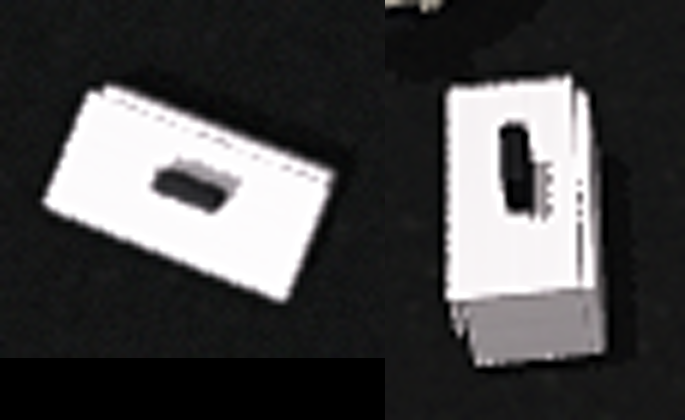

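Tin: origin about (0.436, 0.207), +x at 70° (the thick −y wall shows along the upper-right edge, and the −x wall faces the scene camera). Bin: (0.555, −0.087), yaw 4.4°, so the stand centre is about (0.545, 0.048). The loose vials lie at (0.676, 0.205) and (0.447, 0.057).

```bash
cat > go.py <<'E'
# usage: go.py x y z jaw_deg [tilt_deg] ; successive waypoints separated by '/'
from h import *; import sys
np.set_printoptions(precision=2,suppress=True)
o=get_obs(); p=np.array(o['ee_pos']); M=R.from_euler('xyz',o['tool_rot']).as_matrix()
z=M[:,2]; print('t',round(o['time'],2),'pos',np.round(p*1000,1),'jaw',round(np.degrees(np.arctan2(z[1],z[0])),1),'down',np.round(M[:,0],3),'F',np.round(o['ft_force'],1),'gap',round(o['finger_gap']*87,1),'j',o['joints'])
def ori(a,t=0):
    a=np.radians(a); x=np.array([0,0,-1.]); z=np.array([np.cos(a),np.sin(a),0]); B=np.stack([x,np.cross(z,x),z],1)
    return B@R.from_rotvec([0,0,np.radians(t)]).as_matrix()
for w in ' '.join(sys.argv[1:]).split('/'):
    v=[float(q) for q in w.split()]
    if not v: continue
    T=ori(v[3],v[4] if len(v)>4 else 0); d=np.array(v[:3])-p
    print('to',v,'| trans before turn',M.T@d*100,'| turn',np.degrees(R.from_matrix(M.T@T).as_rotvec()),'| trans if after turn',T.T@d*100)
    p=np.array(v[:3]);M=T
E
python3 go.py .50 -.26 .27 -76.4 / .436 .207 .20 -20.2 / .436 .207 .022 -20.2
```

```text
t 1.4 pos [ 146.6 -607.6  233.5] jaw -76.4 down [ 0. -0. -1.] F [-0.1  0.8  0.3] gap 87.0 j [ 1.31  0.33 -0.06  1.46  0.02  1.35 -0.09]
to [0.5, -0.26, 0.27, -76.4] | trans before turn [ -3.65  42.5  -25.5 ] | turn [-0.03  0.   -0.  ] | trans if after turn [ -3.65  42.52 -25.47]
to [0.436, 0.207, 0.2, -20.2] | trans before turn [  7.     4.76 -46.9 ] | turn [-56.2   0.    0. ] | trans if after turn [  7.    41.62 -22.13]
to [0.436, 0.207, 0.022, -20.2] | trans before turn [17.8  0.   0. ] | turn [0. 0. 0.] | trans if after turn [17.8  0.   0. ]
```

Request:
servo_tool(
  increments=[
    [[-0.3, 2.1, -1.3, 0, 0, 0], [-0.3, 2.1, -1.3, 0, 0, 0], [-0.3, 2.1, -1.3, 0, 0, 0], [-0.3, 2.1, -1.3, 0, 0, 0], [-0.3, 2.1, -1.3, 0, 0, 0], [-0.3, 2.1, -1.3, 0, 0, 0], [-0.3, 2.1, -1.3, 0, 0, 0], [-0.3, 2.1, -1.3, 0, 0, 0], [-0.3, 2.1, -1.3, 0, 0, 0], [-0.3, 2.1, -1.3, 0, 0, 0], [0, 2.1, -1.3, 0, 0, 0], [0, 2.1, -1.3, 0, 0, 0]],
  ],
  fingers=8.7,
)

```text
time: 2.4
ee_pos: [0.3558, -0.3959, 0.264]
tool_rot: [0.336, 1.57, -0.998]
ft_force: [0.3, -0.3, 0.1]
finger_gap: 1.001
```

Request:
servo_tool(
  increments=[
    [[-0.3, 2.1, -1.3, 0, 0, 0], [-0.3, 2.1, -1.3, 0, 0, 0], [0, 2.1, -1.3, 0, 0, 0], [0, 2.1, -1.3, 0, 0, 0], [0, 2.1, -1.3, 0, 0, 0], [0, 2.1, -1.3, 0, 0, 0], [0, 2.1, -1.3, 0, 0, 0], [0, 2.1, -1.3, 0, 0, 0], [0, 0.6, -2.4, 0, 0, 0], [0, 0.6, -2.4, 0, 0, 0], [0, 0.6, -2.4, 0, 0, 0], [0, 0.6, -2.4, 0, 0, 0]],
  ],
)

```text
time: 3.4
ee_pos: [0.4947, -0.1562, 0.2696]
tool_rot: [0.527, 1.571, -0.807]
ft_force: [0.2, -0.8, 0.5]
finger_gap: 1.002
```

Request:
servo_tool(
  increments=[
    [[0, 0.3, -2.6, 0, 0, 0], [0, 0.3, -2.6, 0, 0, 0], [0, 0.3, -2.6, 0, 0, 0], [0, 0.3, -2.6, 0, 0, 0], [0, 0.3, -2.6, 0, 0, 0], [0, 0.3, -2.6, 0, 0, 0], [0, 0.3, -2.6, 0, 0, 0], [0, 0.3, -2.6, 0, 0, 0], [0, 0.3, -2.6, 0, 0, 0], [0, 0.3, -2.6, 0, 0, 0], [0, 0.3, -2.6, 0, 0, 0], [0, 0.3, -2.6, 0, 0, 0]],
  ],
)

```text
time: 4.4
ee_pos: [0.4562, 0.1556, 0.2698]
tool_rot: [0.915, 1.57, -0.419]
ft_force: [0.3, -0.1, -0.3]
finger_gap: 0.998
```

Request:
servo_tool(
  increments=[
    [[0, 0, 0, -5.62, 0, 0], [0, 0, 0, -5.62, 0, 0], [0, 0, 0, -5.62, 0, 0], [0, 0, 0, -5.62, 0, 0], [0, 0, 0, -5.62, 0, 0], [0, 0, 0, -5.62, 0, 0], [0, 0, 0, -5.62, 0, 0], [0, 0, 0, -5.62, 0, 0], [0, 0, 0, -5.62, 0, 0], [0, 0, 0, -5.62, 0, 0], [0, 0, 0, 0, 0, 0], [0, 0, 0, 0, 0, 0]],
  ],
)

```text
time: 5.4
ee_pos: [0.4565, 0.1543, 0.2696]
tool_rot: [-0.452, 1.57, -0.808]
ft_force: [0.1, -0.1, -0.1]
finger_gap: 1.0
```

```bash
python3 go.py .436 .207 .12 -20.2 / .436 .207 .022 -20.2
```

```text
t 5.4 pos [456.5 154.3 269.6] jaw -20.4 down [ 0. -0. -1.] F [ 0.1 -0.1 -0.1] gap 87.0 j [ 0.38  0.05 -0.81  1.73  0.03  1.38 -0.79]
to [0.436, 0.207, 0.12, -20.2] | trans before turn [14.96  4.22 -3.76] | turn [-0.21  0.02  0.01] | trans if after turn [14.96  4.23 -3.74]
to [0.436, 0.207, 0.022, -20.2] | trans before turn [9.8 0.  0. ] | turn [0. 0. 0.] | trans if after turn [9.8 0.  0. ]
```

Request:
servo_tool(
  increments=[
    [[1.5, 0.53, -0.47, 0, 0, 0], [1.5, 0.53, -0.47, 0, 0, 0], [1.5, 0.53, -0.47, 0, 0, 0], [1.5, 0.53, -0.47, 0, 0, 0], [1.5, 0.53, -0.47, 0, 0, 0], [1.5, 0.53, -0.47, 0, 0, 0], [1.5, 0.53, -0.47, 0, 0, 0], [1.5, 0.53, -0.47, 0, 0, 0], [1.5, 0, 0, 0, 0, 0], [1.5, 0, 0, 0, 0, 0], [0, 0, 0, 0, 0, 0], [0, 0, 0, 0, 0, 0]],
  ],
)

```text
time: 6.4
ee_pos: [0.4356, 0.2071, 0.1194]
tool_rot: [-2.662, 1.57, -3.017]
ft_force: [0.4, 0.2, 0.1]
finger_gap: 0.997
```

```bash
python3 go.py .436 .207 .022 -20.2; python3 -c "
from h import *
s=snap('scene','s2',(130,150,290,270),4)"
```

```text
t 6.4 pos [435.6 207.1 119.4] jaw -20.4 down [-0. -0. -1.] F [0.4 0.2 0.1] gap 86.8 j [ 0.25  0.22 -0.86  1.93  0.18  1.08 -1.04]
to [0.436, 0.207, 0.022, -20.2] | trans before turn [9.74 0.01 0.05] | turn [-0.15 -0.06  0.03] | trans if after turn [9.74 0.   0.04]
```

View pics/s2.png

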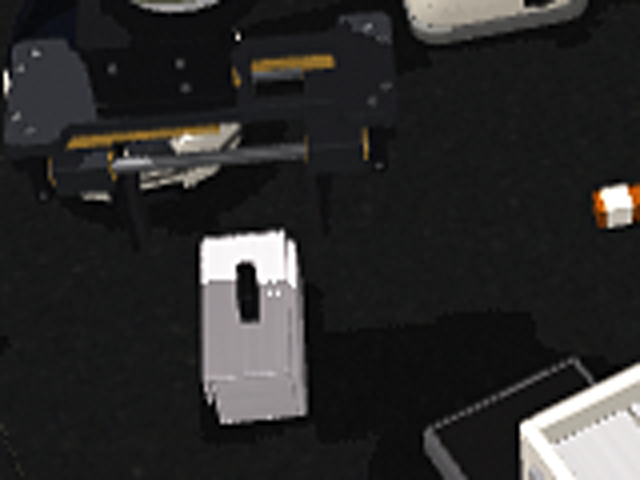

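The gripper is lined up over the tin, fingers at columns 140 and 322 straddling it. I'll descend and clamp.

Request:
servo_tool(
  increments=[
    [[1.5, 0, 0, 0, 0, 0], [1.5, 0, 0, 0, 0, 0], [1.5, 0, 0, 0, 0, 0], [1.5, 0, 0, 0, 0, 0], [1.2, 0, 0, 0, 0, 0], [1.0, 0, 0, 0, 0, 0], [1.0, 0, 0, 0, 0, 0], [0.5, 0, 0, 0, 0, 0], [0, 0, 0, 0, 0, 0], [0, 0, 0, 0, 0, 0]],
  ],
)

```text
time: 7.28
ee_pos: [0.436, 0.2073, 0.0227]
tool_rot: [2.228, 1.571, 1.875]
ft_force: [0.7, -0.3, 0.4]
finger_gap: 1.001
```

Request:
servo_tool(
  increments=[
    [[0, 0, 0, 0, 0, 0], [0, 0, 0, 0, 0, 0], [0, 0, 0, 0, 0, 0], [0, 0, 0, 0, 0, 0], [0, 0, 0, 0, 0, 0], [0, 0, 0, 0, 0, 0], [0, 0, 0, 0, 0, 0], [0, 0, 0, 0, 0, 0], [0, 0, 0, 0, 0, 0], [0, 0, 0, 0, 0, 0], [0, 0, 0, 0, 0, 0], [0, 0, 0, 0, 0, 0]],
  ],
  fingers=3.0,
  grip_force=30,
)

```text
time: 8.28
ee_pos: [0.4361, 0.2071, 0.0226]
tool_rot: [-0.129, 1.57, -0.482]
ft_force: [1.0, -0.5, 2.6]
finger_gap: 0.596
```

```bash
python3 go.py .436 .207 .17 -20.2 / .52 .047 .17 -20.2 / .545 .047 .17 94.4
```

```text
t 8.28 pos [436.1 207.1  22.6] jaw -20.2 down [ 0. -0. -1.] F [ 1.  -0.5  2.6] gap 51.8 j [ 0.17  0.37 -0.79  2.01  0.34  0.9  -1.16]
to [0.436, 0.207, 0.17, -20.2] | trans before turn [-14.74  -0.01   0.  ] | turn [-0.03  0.02  0.  ] | trans if after turn [-14.74  -0.01  -0.  ]
to [0.52, 0.047, 0.17, -20.2] | trans before turn [  0.   -12.12  13.41] | turn [0. 0. 0.] | trans if after turn [  0.   -12.12  13.41]
to [0.545, 0.047, 0.17, 94.4] | trans before turn [0.   0.86 2.35] | turn [-114.6   -0.    -0. ] | trans if after turn [ 0.   -2.49 -0.19]
```

Clamped with a gap of about 52 mm. With jaws along the bin's y, the gripper body would hit the bin, so I'll set the tin with its +x to the left (yaw 94.4°, jaws along the bin's x).

Request:
servo_tool(
  increments=[
    [[-0.5, 0, 0, 0, 0, 0], [-1.0, 0, 0, 0, 0, 0], [-1.5, 0, 0, 0, 0, 0], [-1.5, 0, 0, 0, 0, 0], [-1.5, 0, 0, 0, 0, 0], [-1.5, 0, 0, 0, 0, 0], [-1.5, 0, 0, 0, 0, 0], [-1.5, 0, 0, 0, 0, 0], [-1.5, 0, 0, 0, 0, 0], [-1.5, 0, 0, 0, 0, 0], [-1.2, 0, 0, 0, 0, 0]],
  ],
)

```text
time: 9.2
ee_pos: [0.4357, 0.2075, 0.1712]
tool_rot: [0.606, 1.57, 0.253]
ft_force: [0.6, -0.1, -1.4]
finger_gap: 0.595
```

```bash
python3 go.py .545 .0477 .17 -20.2 / .545 .0477 .17 4.4 /  .545 .0477 .043 4.4
```

```text
t 9.2 pos [435.7 207.5 171.2] jaw -20.2 down [ 0.  0. -1.] F [ 0.6 -0.1 -1.4] gap 51.7 j [ 0.29  0.15 -0.87  1.87  0.12  1.18 -0.98]
to [0.545, 0.0477, 0.17, -20.2] | trans before turn [  0.12 -11.23  15.77] | turn [ 0.01  0.04 -0.03] | trans if after turn [  0.12 -11.23  15.77]
to [0.545, 0.0477, 0.17, 4.4] | trans before turn [0. 0. 0.] | turn [-24.6   0.    0. ] | trans if after turn [0. 0. 0.]
to [0.545, 0.0477, 0.043, 4.4] | trans before turn [12.7  0.   0. ] | turn [0. 0. 0.] | trans if after turn [12.7  0.   0. ]
```

Request:
servo_tool(
  increments=[
    [[0, -0.94, 1.31, 0, 0, 0], [0, -0.94, 1.31, 0, 0, 0], [0, -0.94, 1.31, 0, 0, 0], [0, -0.94, 1.31, 0, 0, 0], [0, -0.94, 1.31, 0, 0, 0], [0, -0.94, 1.31, 0, 0, 0], [0, -0.94, 1.31, 0, 0, 0], [0, -0.94, 1.31, 0, 0, 0], [0, -0.94, 1.31, 0, 0, 0], [0, -0.94, 1.31, 0, 0, 0], [0, -0.94, 1.31, 0, 0, 0], [0, -0.94, 1.31, 0, 0, 0]],
  ],
)

```text
time: 10.2
ee_pos: [0.5452, 0.0456, 0.1695]
tool_rot: [-2.493, 1.571, -2.846]
ft_force: [0.0, 0.1, -2.4]
finger_gap: 0.595
```

Request:
servo_tool(
  increments=[
    [[0, 0, 0, -4.1, 0, 0], [0, 0, 0, -4.1, 0, 0], [0, 0, 0, -4.1, 0, 0], [0, 0, 0, -4.1, 0, 0], [0, 0, 0, -4.1, 0, 0], [0, 0, 0, -4.1, 0, 0], [0, 0, 0, 0, 0, 0], [0, 0, 0, 0, 0, 0]],
  ],
)

```text
time: 10.87
ee_pos: [0.5447, 0.0465, 0.1694]
tool_rot: [2.111, 1.57, 2.185]
ft_force: [-0.4, -0.2, -2.3]
finger_gap: 0.592
```

```bash
python3 go.py .545 .0477 .1 4.4 /  .545 .0477 .043 4.4
```

```text
t 10.87 pos [544.7  46.5 169.4] jaw 4.2 down [-0.  0. -1.] F [-0.4 -0.2 -2.3] gap 51.5 j [ 0.51  0.3  -0.79  1.72  0.23  1.21 -0.27]
to [0.545, 0.0477, 0.1, 4.4] | trans before turn [6.94 0.12 0.04] | turn [-0.17 -0.01 -0.01] | trans if after turn [6.94 0.12 0.04]
to [0.545, 0.0477, 0.043, 4.4] | trans before turn [5.7 0.  0. ] | turn [0. 0. 0.] | trans if after turn [5.7 0.  0. ]
```

Request:
servo_tool(
  increments=[
    [[1.5, 0.1, 0, 0, 0, 0], [1.5, 0, 0, 0, 0, 0], [1.5, 0, 0, 0, 0, 0], [1.5, 0, 0, 0, 0, 0], [1.5, 0, 0, 0, 0, 0], [1.5, 0, 0, 0, 0, 0], [1.5, 0, 0, 0, 0, 0], [1.0, 0, 0, 0, 0, 0], [0.5, 0, 0, 0, 0, 0], [0.4, 0, 0, 0, 0, 0], [0.2, 0, 0, 0, 0, 0], [0, 0, 0, 0, 0, 0]],
  ],
)

```text
time: 11.87
ee_pos: [0.5445, 0.0479, 0.0437]
tool_rot: [-0.367, 1.571, -0.291]
ft_force: [0.0, -0.8, -2.7]
finger_gap: 0.594
```

Request:
servo_tool(
  increments=[
    [[0.1, 0, 0, 0, 0, 0], [0, 0, 0, 0, 0, 0], [0, 0, 0, 0, 0, 0]],
  ],
)

```text
time: 12.12
ee_pos: [0.5446, 0.0479, 0.043]
tool_rot: [-0.296, 1.57, -0.22]
ft_force: [-0.0, -0.6, -2.9]
finger_gap: 0.598
```

Request:
servo_tool(
  increments=[
    [[0.05, 0, 0, 0, 0, 0], [0, 0, 0, 0, 0, 0], [0, 0, 0, 0, 0, 0]],
  ],
)

```text
time: 12.37
ee_pos: [0.5446, 0.048, 0.0426]
tool_rot: [-0.546, 1.57, -0.47]
ft_force: [-2.4, -0.7, 6.4]
finger_gap: 0.596
```

Request:
servo_tool(
  increments=[
    [[0, 0, 0, 0, 0, 0], [0, 0, 0, 0, 0, 0], [0, 0, 0, 0, 0, 0], [0, 0, 0, 0, 0, 0], [0, 0, 0, 0, 0, 0], [0, 0, 0, 0, 0, 0], [0, 0, 0, 0, 0, 0], [0, 0, 0, 0, 0, 0]],
  ],
  fingers=8.7,
)

```text
time: 13.03
ee_pos: [0.5443, 0.0479, 0.042]
tool_rot: [-1.521, 1.571, -1.445]
ft_force: [-0.3, -0.3, -0.5]
finger_gap: 0.989
```

Request:
servo_tool(
  increments=[
    [[-1.0, 0, 0, 0, 0, 0], [-1.2, 0, 0, 0, 0, 0], [-1.2, 0, 0, 0, 0, 0], [-1.2, 0, 0, 0, 0, 0], [-1.2, 0, 0, 0, 0, 0], [-1.2, 0, 0, 0, 0, 0], [-1.2, 0, 0, 0, 0, 0], [-1.2, 0, 0, 0, 0, 0], [0, 0, 0, 0, 0, 0]],
  ],
  fingers=4.0,
)

```text
time: 13.78
ee_pos: [0.5456, 0.0482, 0.1389]
tool_rot: [-0.117, 1.567, -0.041]
ft_force: [0.5, 0.3, 0.4]
finger_gap: 0.48
```

```bash
python3 -c "
from h import *
s=snap('scene','s3',(180,190,340,310),4.5)
P=cloud(s).reshape(-1,3)
for lo,hi in ((.058,.068),(.075,.095)):
    q=P[(P[:,0]>.48)&(P[:,0]<.62)&(P[:,1]>-.02)&(P[:,1]<.12)&(P[:,2]>lo)&(P[:,2]<hi)]
    if len(q)>4: r=cv2.minAreaRect((q[:,:2]*1000).astype(np.float32)); print(len(q),r,q[:,2].mean(),np.percentile(q[:,2],[2,98]))
"; python3 go.py
```

```text
366 ((539.9417114257812, 68.18470001220703), (52.93491744995117, 68.27914428710938), 5.446066856384277) 0.06285229699035146 [0.05905579 0.06630387]
64 ((555.3712158203125, 19.276508331298828), (16.194599151611328, 91.0543441772461), 22.177152633666992) 0.08386079789271195 [0.07565202 0.087736  ]
t 13.83 pos [545.1  48.  137.5] jaw 4.4 down [ 0. -0. -1.] F [ 0.3 -0.2 -1.5] gap 40.8 j [ 0.5   0.34 -0.78  1.76  0.26  1.15 -0.29]
```

View pics/s3.png

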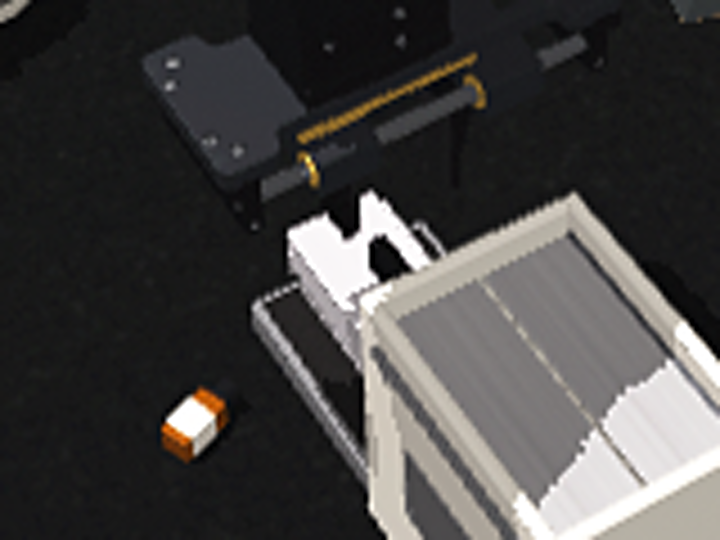

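Tin stands upright on the stand, vial 2 at left is untouched. Now I'll grip the tab and slide the lid along +x.

Request:
servo_tool(
  increments=[
    [[1.2, 0, 0, 0, 0, 0], [1.2, 0, 0, 0, 0, 0], [1.2, 0, 0, 0, 0, 0], [1.0, 0, 0, 0, 0, 0], [0.8, 0, 0, 0, 0, 0], [0.65, 0, 0, 0, 0, 0], [0, 0, 0, 0, 0, 0], [0, 0, 0, 0, 0, 0]],
  ],
)

```text
time: 14.5
ee_pos: [0.5443, 0.0481, 0.0751]
tool_rot: [2.714, 1.571, 2.79]
ft_force: [-0.0, -0.4, -0.1]
finger_gap: 0.458
```

Request:
servo_tool(
  increments=[
    [[0, 0, 0, 0, 0, 0], [0, 0, 0, 0, 0, 0], [0, 0, 0, 0, 0, 0], [0, 0, 0, 0, 0, 0], [0, 0, 0, 0, 0, 0], [0, 0, 0, 0, 0, 0], [0, 0, 0, 0, 0, 0], [0, 0, 0, 0, 0, 0], [0, 0, 0, 0, 0, 0], [0, 0, 0, 0, 0, 0]],
  ],
  fingers=0.3,
  grip_force=20,
)

```text
time: 15.33
ee_pos: [0.5444, 0.048, 0.0756]
tool_rot: [-0.758, 1.571, -0.682]
ft_force: [0.5, -0.0, -0.3]
finger_gap: 0.119
```

Request:
servo_tool(
  increments=[
    [[0, 0.3, 0, 0, 0, 0], [0, 0.6, 0, 0, 0, 0], [0, 1.0, 0, 0, 0, 0], [0, 1.0, 0, 0, 0, 0], [0, 1.0, 0, 0, 0, 0], [0, 1.0, 0, 0, 0, 0], [0, 1.0, 0, 0, 0, 0], [0, 1.0, 0, 0, 0, 0], [0, 1.0, 0, 0, 0, 0], [0, 1.0, 0, 0, 0, 0], [0, 1.0, 0, 0, 0, 0], [0, 1.0, 0, 0, 0, 0]],
  ],
)

```text
time: 16.33
ee_pos: [0.5359, 0.1577, 0.0755]
tool_rot: [2.913, 1.571, 2.99]
ft_force: [1.0, 0.8, 0.0]
finger_gap: 0.111
```

Request:
servo_tool(
  increments=[
    [[0, 1.5, 0, 0, 0, 0], [0, 1.5, 0, 0, 0, 0], [0, 1.5, 0, 0, 0, 0], [0, 1.5, -1.0, 0, 0, 0], [0, 0.5, -1.0, 0, 0, 0], [0, 0, -1.0, 0, 0, 0], [0, 0, -1.0, 0, 0, 0], [0, 0, -1.0, 0, 0, 0], [0, 0, 0, 0, 0, 0], [0, 0, 0, 0, 0, 0]],
  ],
)

```text
time: 17.17
ee_pos: [0.4813, 0.2166, 0.0757]
tool_rot: [-0.971, 1.57, -0.896]
ft_force: [1.4, 0.2, -1.3]
finger_gap: 0.117
```

```bash
cat > t.py <<'E'
from h import *; import sys
a=sys.argv; c=[int(x) for x in a[3:7]]
s=snap(a[1],a[2],c,float(a[7]))
E
python3 go.py; python3 t.py top t2 170 180 400 320 3.4
```

```text
t 17.17 pos [481.3 216.6  75.7] jaw 4.3 down [ 0. -0. -1.] F [ 1.4  0.2 -1.3] gap 10.2 j [ 0.2   0.39 -0.82  1.86  0.33  1.04 -0.69]
```

View pics/t2.png

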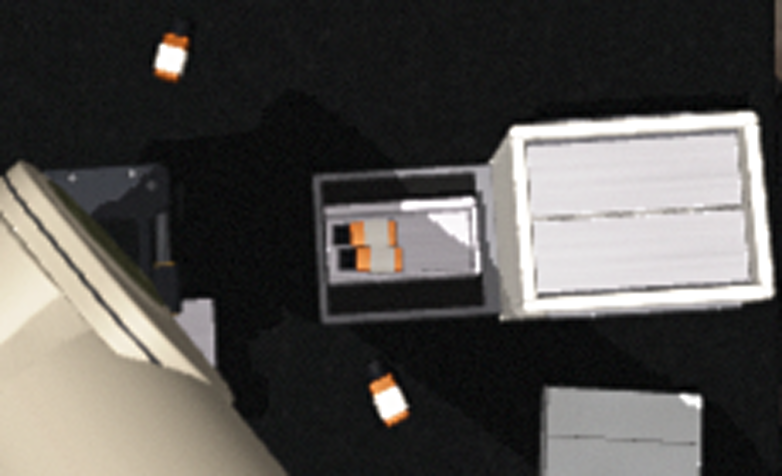

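Lid is off and held clear at left. The tin, at (400,245), holds two vials near its open end. I'll set the lid down.

Request:
servo_tool(
  increments=[
    [[0.8, 0, 0, 0, 0, 0], [0.8, 0, 0, 0, 0, 0], [0.8, 0, 0, 0, 0, 0], [0.5, 0, 0, 0, 0, 0], [0.2, 0, 0, 0, 0, 0], [0, 0, 0, 0, 0, 0], [0, 0, 0, 0, 0, 0]],
  ],
)

```text
time: 17.8
ee_pos: [0.4812, 0.2178, 0.0444]
tool_rot: [2.677, 1.571, 2.753]
ft_force: [-0.1, -0.0, -0.9]
finger_gap: 0.113
```

Request:
servo_tool(
  increments=[
    [[0, 0, 0, 0, 0, 0], [0, 0, 0, 0, 0, 0], [0, 0, 0, 0, 0, 0], [0, 0, 0, 0, 0, 0], [0, 0, 0, 0, 0, 0]],
  ],
  fingers=3.0,
)

```text
time: 18.22
ee_pos: [0.4813, 0.2177, 0.0447]
tool_rot: [-0.102, 1.57, -0.026]
ft_force: [-0.4, -0.4, 0.6]
finger_gap: 0.325
```

Request:
servo_tool(
  increments=[
    [[-1.0, 0, 0, 0, 0, 0], [-1.5, 0, 0, 0, 0, 0], [-1.5, 0, 0, 0, 0, 0], [-1.5, 0, 0, 0, 0, 0], [-1.5, 0, 0, 0, 0, 0], [-1.5, 0, 0, 0, 0, 0], [-1.5, 0, 0, 0, 0, 0], [0, 0, 0, 0, 0, 0]],
  ],
  fingers=8.7,
)

```text
time: 18.88
ee_pos: [0.4825, 0.2186, 0.148]
tool_rot: [0.212, 1.566, 0.289]
ft_force: [0.3, 0.6, 0.2]
finger_gap: 0.864
```

```bash
python3 go.py .545 .048 .14 4.4 / .545 .048 .043 4.4
```

```text
t 18.88 pos [482.5 218.6 148. ] jaw 4.4 down [ 0.  0. -1.] F [0.3 0.6 0.2] gap 75.2 j [ 0.24  0.3  -0.86  1.79  0.25  1.16 -0.62]
to [0.545, 0.048, 0.14, 4.4] | trans before turn [  0.81 -17.49   4.93] | turn [-0.02  0.25 -0.05] | trans if after turn [  0.8  -17.49   4.93]
to [0.545, 0.048, 0.043, 4.4] | trans before turn [9.7 0.  0. ] | turn [0. 0. 0.] | trans if after turn [9.7 0.  0. ]
```

Request:
servo_tool(
  increments=[
    [[0, -1.75, 0.49, 0, 0, 0], [0, -1.75, 0.49, 0, 0, 0], [0, -1.75, 0.49, 0, 0, 0], [0, -1.75, 0.49, 0, 0, 0], [0, -1.75, 0.49, 0, 0, 0], [0, -1.75, 0.49, 0, 0, 0], [0, -1.75, 0.49, 0, 0, 0], [0, -1.75, 0.49, 0, 0, 0], [0, -1.75, 0.49, 0, 0, 0], [0, -1.75, 0.49, 0, 0, 0], [0, 0, 0, 0, 0, 0], [0, 0, 0, 0, 0, 0]],
  ],
)

```text
time: 19.88
ee_pos: [0.5434, 0.0461, 0.1444]
tool_rot: [2.885, 1.57, 2.96]
ft_force: [0.0, 0.6, -0.4]
finger_gap: 1.0
```

```bash
python3 go.py .545 .048 .043 4.4
```

```text
t 19.88 pos [543.4  46.1 144.4] jaw 4.3 down [-0.  0. -1.] F [ 0.   0.6 -0.4] gap 87.0 j [ 0.49  0.32 -0.77  1.75  0.24  1.17 -0.28]
to [0.545, 0.048, 0.043, 4.4] | trans before turn [10.14  0.18  0.18] | turn [-0.14 -0.02 -0.01] | trans if after turn [10.14  0.18  0.17]
```

Request:
servo_tool(
  increments=[
    [[1.2, 0.2, 0.2, 0, 0, 0], [1.5, 0, 0, 0, 0, 0], [1.5, 0, 0, 0, 0, 0], [1.5, 0, 0, 0, 0, 0], [1.5, 0, 0, 0, 0, 0], [1.2, 0, 0, 0, 0, 0], [1.0, 0, 0, 0, 0, 0], [0.7, 0, 0, 0, 0, 0], [0, 0, 0, 0, 0, 0], [0, 0, 0, 0, 0, 0]],
  ],
)

```text
time: 20.72
ee_pos: [0.5453, 0.0494, 0.0435]
tool_rot: [2.344, 1.571, 2.421]
ft_force: [-0.8, 0.6, 0.6]
finger_gap: 0.998
```

Request:
servo_tool(
  increments=[
    [[0, 0, 0, 0, 0, 0], [0, 0, 0, 0, 0, 0], [0, 0, 0, 0, 0, 0], [0, 0, 0, 0, 0, 0], [0, 0, 0, 0, 0, 0], [0, 0, 0, 0, 0, 0], [0, 0, 0, 0, 0, 0], [0, 0, 0, 0, 0, 0], [0, 0, 0, 0, 0, 0], [0, 0, 0, 0, 0, 0]],
  ],
  fingers=3.5,
  grip_force=30,
)

```text
time: 21.55
ee_pos: [0.5453, 0.049, 0.0436]
tool_rot: [-0.628, 1.571, -0.552]
ft_force: [0.7, -0.7, 2.1]
finger_gap: 0.562
```

Request:
servo_tool(
  increments=[
    [[-0.5, 0, 0, 0, 0, 0], [-1.0, 0, 0, 0, 0, 0], [-1.5, 0, 0, 0, 0, 0], [-2, 0, 0, 0, 0, 0], [-2, 0, 0, 0, 0, 0], [-2, 0, 0, 0, 0, 0], [-2, 0, 0, 0, 0, 0], [-2, 0, 0, 0, 0, 0], [-2, 0, 0, 0, 0, 0], [-2, 0, 0, 0, 0, 0], [-2, 0, 0, 0, 0, 0], [-1.5, 0, 0, 0, 0, 0]],
  ],
)

```text
time: 22.55
ee_pos: [0.5453, 0.0494, 0.2511]
tool_rot: [-0.141, 1.569, -0.065]
ft_force: [0.3, 0.2, -2.1]
finger_gap: 0.558
```

```bash
python3 go.py .545 .048 .26 94.4
```

```text
t 22.55 pos [545.3  49.4 251.1] jaw 4.4 down [ 0. -0. -1.] F [ 0.3  0.2 -2.1] gap 48.6 j [ 0.51  0.23 -0.79  1.61  0.17  1.37 -0.22]
to [0.545, 0.048, 0.26, 94.4] | trans before turn [-0.89 -0.14 -0.04] | turn [-90.     0.07   0.09] | trans if after turn [-0.89  0.04 -0.14]
```

Gripped. I'll turn by 90° so the tin's +x faces the robot, then move over the mouth.

Request:
servo_tool(
  increments=[
    [[0, 0, 0, -3, 0, 0], [0, 0, 0, -5, 0, 0], [0, 0, 0, -6, 0, 0], [0, 0, 0, -6, 0, 0], [0, 0, 0, -6, 0, 0], [0, 0, 0, -6, 0, 0], [0, 0, 0, -6, 0, 0], [0, 0, 0, -6, 0, 0], [0, 0, 0, -6, 0, 0], [0, 0, 0, -6, 0, 0], [0, 0, 0, -6, 0, 0], [0, 0, 0, -6, 0, 0]],
  ],
)

```text
time: 23.55
ee_pos: [0.545, 0.0493, 0.2492]
tool_rot: [-2.247, 1.571, -0.978]
ft_force: [0.1, -1.0, -1.3]
finger_gap: 0.566
```

Request:
servo_tool(
  increments=[
    [[0, 0, 0, -6, 0, 0], [0, 0, 0, -6, 0, 0], [0, 0, 0, -5, 0, 0], [0, 0, 0, -3, 0, 0], [0, 0, 0, -2, 0, 0], [0, 0, 0, 0, 0, 0]],
  ],
)

```text
time: 24.05
ee_pos: [0.545, 0.0492, 0.2491]
tool_rot: [-2.479, 1.571, -0.83]
ft_force: [0.2, 0.6, -2.0]
finger_gap: 0.563
```

```bash
python3 go.py .591 -.084 .251 94.4 / .591 -.084 .213 94.4/ .591 -.084 .213 94.4 -52
```

```text
t 24.05 pos [545.   49.2 249.1] jaw 94.5 down [ 0. -0. -1.] F [ 0.2  0.6 -2. ] gap 49.0 j [ 0.68  0.3  -1.02  1.61  0.26  1.38  1.29]
to [0.591, -0.084, 0.251, 94.4] | trans before turn [ -0.18  -3.54 -13.64] | turn [ 0.08 -0.01  0.01] | trans if after turn [ -0.19  -3.56 -13.63]
to [0.591, -0.084, 0.213, 94.4] | trans before turn [3.8 0.  0. ] | turn [0. 0. 0.] | trans if after turn [3.8 0.  0. ]
to [0.591, -0.084, 0.213, 94.4, -52.0] | trans before turn [0. 0. 0.] | turn [ -0.   0. -52.] | trans if after turn [0. 0. 0.]
```

Request:
servo_tool(
  increments=[
    [[0, -0.2, -0.6, 0, 0, 0], [0, -0.3, -1.0, 0, 0, 0], [0, -0.4, -1.5, 0, 0, 0], [0, -0.4, -1.5, 0, 0, 0], [0, -0.4, -1.5, 0, 0, 0], [0, -0.4, -1.5, 0, 0, 0], [0, -0.4, -1.5, 0, 0, 0], [0, -0.4, -1.5, 0, 0, 0], [0, -0.3, -1.5, 0, 0, 0], [0, -0.2, -1.0, 0, 0, 0], [0, -0.1, -0.5, 0, 0, 0], [0, 0, 0, 0, 0, 0]],
  ],
)

```text
time: 25.05
ee_pos: [0.5907, -0.0853, 0.2483]
tool_rot: [1.095, 1.57, 2.741]
ft_force: [-0.5, 0.6, -1.8]
finger_gap: 0.562
```

Request:
servo_tool(
  increments=[
    [[0.5, 0, 0, 0, 0, 0], [1.0, 0, 0, 0, 0, 0], [1.0, 0, 0, 0, 0, 0], [0.8, 0, 0, 0, 0, 0], [0.3, 0, 0, 0, 0, 0], [0, 0, 0, 0, 0, 0], [0, 0, 0, 0, 0, 0]],
  ],
)

```text
time: 25.63
ee_pos: [0.5905, -0.0837, 0.2125]
tool_rot: [1.496, 1.571, -3.14]
ft_force: [-0.3, -0.4, -1.3]
finger_gap: 0.56
```

```bash
python3 go.py .591 -.084 .213 94.4/ .591 -.084 .213 94.4 -52; python3 t.py scene s4 200 170 400 350 3.3
```

```text
t 25.63 pos [590.5 -83.7 212.5] jaw 94.4 down [-0. -0. -1.] F [-0.3 -0.4 -1.3] gap 48.7 j [ 0.78  0.43 -0.93  1.53  0.35  1.35  1.47]
to [0.591, -0.084, 0.213, 94.4] | trans before turn [-0.05 -0.05 -0.03] | turn [-0.02  0.   -0.01] | trans if after turn [-0.05 -0.05 -0.03]
to [0.591, -0.084, 0.213, 94.4, -52.0] | trans before turn [0. 0. 0.] | turn [ -0.   0. -52.] | trans if after turn [0. 0. 0.]
```

View pics/s4.png

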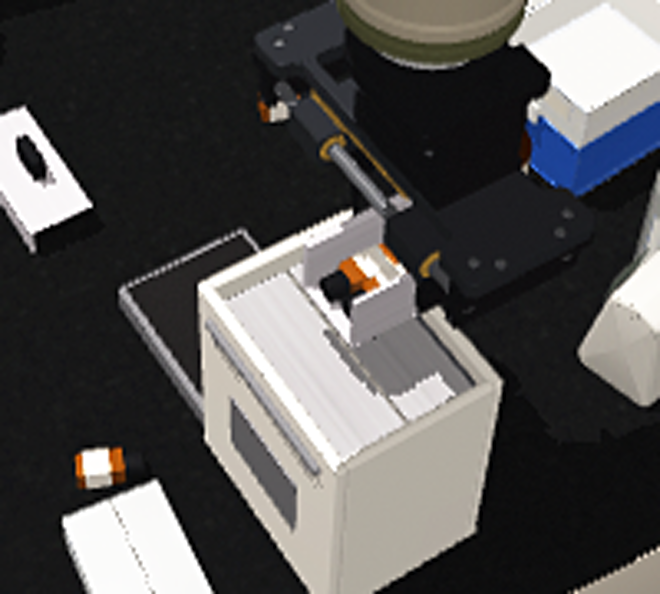

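The tin is over the mouth with its open end facing the robot. Vial 2 has been knocked aside, next to the carton. Now I'll tip the tin.

Request:
servo_tool(
  increments=[
    [[0, 0, 0, 0, 0, -4], [0, 0, 0, 0, 0, -4], [0, 0, 0, 0, 0, -4], [0, 0, 0, 0, 0, -4], [0, 0, 0, 0, 0, -4], [0, 0, 0, 0, 0, -4], [0, 0, 0, 0, 0, -4], [0, 0, 0, 0, 0, -4], [0, 0, 0, 0, 0, -4], [0, 0, 0, 0, 0, -4], [0, 0, 0, 0, 0, -4], [0, 0, 0, 0, 0, -4]],
  ],
)

```text
time: 26.68
ee_pos: [0.5896, -0.0842, 0.2139]
tool_rot: [-1.573, 0.79, 0.075]
ft_force: [0.1, 0.1, -1.0]
finger_gap: 0.559
```

Request:
servo_tool(
  increments=[
    [[0, 0, 0, 0, 0, -4], [0, 0, 0, 0, 0, -4], [0, 0, 0, 0, 0, 0], [0, 0, 0, 0, 0, 0], [0, 0, 0, 0, 0, 0], [0, 0, 0, 0, 0, 0], [0, 0, 0, 0, 0, 0], [0, 0, 0, 0, 0, 0]],
  ],
)

```text
time: 27.35
ee_pos: [0.5905, -0.0856, 0.2186]
tool_rot: [-1.583, 0.762, 0.07]
ft_force: [0.4, -1.0, -1.7]
finger_gap: 0.56
```

```bash
python3 go.py .591 -.084 .213 94.4; python3 t.py scene s5 200 170 400 350 3.3
```

```text
t 27.35 pos [590.5 -85.6 218.6] jaw 94.5 down [ 0.72  0.05 -0.69] F [ 0.4 -1.  -1.7] gap 48.7 j [ 0.77 -0.13 -0.57  2.22 -0.84  0.34  2.54]
to [0.591, -0.084, 0.213, 94.4] | trans before turn [0.43 0.36 0.16] | turn [ 0.3  -0.43 46.36] | trans if after turn [ 0.56 -0.06  0.15]
```

View pics/s5.png

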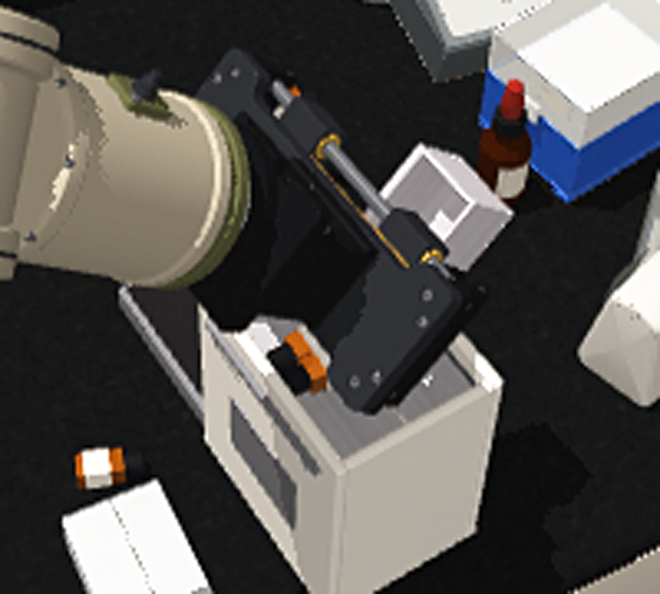

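The vials have slid out toward the near flap (caps at 285,360). I'll lift slowly, still tilted, so they clear the tin.

Request:
servo_tool(
  increments=[
    [[-0.2, -0.2, 0, 0, 0, 0], [-0.35, -0.36, 0, 0, 0, 0], [-0.35, -0.36, 0, 0, 0, 0], [-0.35, -0.36, 0, 0, 0, 0], [-0.35, -0.36, 0, 0, 0, 0], [-0.35, -0.36, 0, 0, 0, 0], [-0.35, -0.36, 0, 0, 0, 0], [0, 0, 0, 0, 0, 0], [0, 0, 0, 0, 0, 0]],
  ],
)

```text
time: 28.15
ee_pos: [0.5903, -0.0843, 0.252]
tool_rot: [-1.584, 0.761, 0.072]
ft_force: [-0.0, -0.3, -1.9]
finger_gap: 0.561
```

```bash
python3 go.py .591 -.084 .27 94.4; python3 - <<'E'
from h import *
s=snap('scene','s6',(200,170,400,350),3.3)
for t in ('scene',):
    for r in spot_point(t,'vial_1'): print(r['p'],np.round(r['at']),np.round(dep(s,r['at']),3))
E
```

```text
t 28.15 pos [590.3 -84.3 252. ] jaw 94.6 down [ 0.72  0.05 -0.69] F [-0.  -0.3 -1.9] gap 48.8 j [ 0.8  -0.19 -0.58  2.18 -0.77  0.42  2.45]
to [0.591, -0.084, 0.27, 94.4] | trans before turn [-1.19 -1.35  0.01] | turn [ 0.41 -0.41 46.4 ] | trans if after turn [-1.8  -0.07  0.02]
0.7 [290. 278.] [ 0.524 -0.088  0.163]
0.7 [236. 316.] [ 0.436 -0.022  0.   ]
0.64 [296. 282.] [ 0.527 -0.104  0.169]
```

View pics/s6.png

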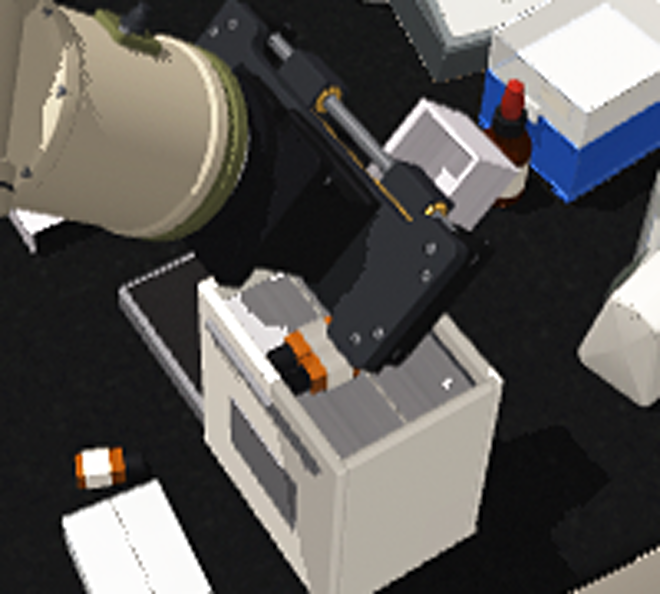

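Both vials now lie on the near flap (around 315,355) and the tin is clear. I'll level it and return it to the stand.

Request:
servo_tool(
  increments=[
    [[-0.5, -0.5, 0, 0, 0, 0], [0, 0, 0, 0, 0, 4], [0, 0, 0, 0, 0, 4], [0, 0, 0, 0, 0, 4], [0, 0, 0, 0, 0, 4], [0, 0, 0, 0, 0, 4], [0, 0, 0, 0, 0, 4], [0, 0, 0, 0, 0, 4], [0, 0, 0, 0, 0, 4], [0, 0, 0, 0, 0, 4], [0, 0, 0, 0, 0, 4], [0, 0, 0, 0, 0, 4]],
  ],
)

```text
time: 29.25
ee_pos: [0.5902, -0.0851, 0.2591]
tool_rot: [-1.82, 1.531, -0.17]
ft_force: [0.5, -0.1, -1.0]
finger_gap: 0.56
```

Request:
servo_tool(
  increments=[
    [[0, 0, 0, 0, 0, 2.4], [0, 0, 0, 0, 0, 0], [0, 0, 0, 0, 0, 0], [0, 0, 0, 0, 0, 0]],
  ],
)

```text
time: 29.58
ee_pos: [0.59, -0.0843, 0.2587]
tool_rot: [-3.034, 1.562, -1.383]
ft_force: [-0.1, 0.4, -1.5]
finger_gap: 0.56
```

```bash
python3 go.py .545 .049 .25 94.4 / .545 .049 .25 4.4
```

```text
t 29.58 pos [590.  -84.3 258.7] jaw 94.6 down [ 0.   -0.01 -1.  ] F [-0.1  0.4 -1.5] gap 48.7 j [ 0.7   0.36 -0.81  1.47  0.27  1.42  1.53]
to [0.545, 0.049, 0.25, 94.4] | trans before turn [ 0.75  3.42 13.65] | turn [ 0.19 -0.51  0.06] | trans if after turn [ 0.87  3.46 13.63]
to [0.545, 0.049, 0.25, 4.4] | trans before turn [0. 0. 0.] | turn [90.  0.  0.] | trans if after turn [0. 0. 0.]
```

Request:
servo_tool(
  increments=[
    [[0, 0.4, 1.5, 0, -0.5, 0], [0, 0.4, 1.5, 0, 0, 0], [0, 0.4, 1.5, 0, 0, 0], [0, 0.4, 1.5, 0, 0, 0], [0, 0.4, 1.5, 0, 0, 0], [0, 0.4, 1.5, 0, 0, 0], [0, 0.4, 1.5, 0, 0, 0], [0, 0.4, 1.5, 0, 0, 0], [0, 0.2, 1.2, 0, 0, 0], [0, 0, 0.4, 0, 0, 0]],
  ],
)

```text
time: 30.42
ee_pos: [0.5445, 0.0515, 0.2587]
tool_rot: [0.481, 1.57, 2.135]
ft_force: [-0.0, 1.0, -0.7]
finger_gap: 0.563
```

Request:
servo_tool(
  increments=[
    [[0, 0, 0, 6, 0, 0], [0, 0, 0, 6, 0, 0], [0, 0, 0, 6, 0, 0], [0, 0, 0, 6, 0, 0], [0, 0, 0, 6, 0, 0], [0, 0, 0, 6, 0, 0], [0, 0, 0, 6, 0, 0], [0, 0, 0, 6, 0, 0], [0, 0, 0, 6, 0, 0], [0, 0, 0, 6, 0, 0], [0, 0, 0, 6, 0, 0], [0, 0, 0, 6, 0, 0]],
  ],
)

```text
time: 31.42
ee_pos: [0.5454, 0.0483, 0.2583]
tool_rot: [2.821, 1.57, -3.073]
ft_force: [0.1, -0.3, -1.6]
finger_gap: 0.561
```

Request:
servo_tool(
  increments=[
    [[0, 0, 0, 6, 0, 0], [0, 0, 0, 6, 0, 0], [0, 0, 0, 6, 0, 0], [0, 0, 0, 0, 0, 0], [0, 0, 0, 0, 0, 0]],
  ],
)

```text
time: 31.83
ee_pos: [0.5454, 0.0484, 0.2584]
tool_rot: [-3.081, 1.57, -2.998]
ft_force: [-0.4, 0.3, -1.6]
finger_gap: 0.558
```

```bash
python3 go.py .545 .049 .10 4.4 / .545 .049 .0425 4.4
```

```text
t 31.83 pos [545.4  48.4 258.4] jaw 4.8 down [-0. -0. -1.] F [-0.4  0.3 -1.6] gap 48.6 j [ 0.44  0.21 -0.7   1.6   0.14  1.38 -0.19]
to [0.545, 0.049, 0.1, 4.4] | trans before turn [15.84  0.06 -0.02] | turn [ 0.37 -0.04  0.  ] | trans if after turn [15.84  0.06 -0.03]
to [0.545, 0.049, 0.0425, 4.4] | trans before turn [5.75 0.   0.  ] | turn [0. 0. 0.] | trans if after turn [5.75 0.   0.  ]
```

Request:
servo_tool(
  increments=[
    [[1.5, 0, 0, 0.4, 0, 0], [2, 0, 0, 0, 0, 0], [2, 0, 0, 0, 0, 0], [2, 0, 0, 0, 0, 0], [2, 0, 0, 0, 0, 0], [2, 0, 0, 0, 0, 0], [2, 0, 0, 0, 0, 0], [2, 0, 0, 0, 0, 0], [2, 0, 0, 0, 0, 0], [2, 0, 0, 0, 0, 0], [1.2, 0, 0, 0, 0, 0], [0.4, 0, 0, 0, 0, 0]],
  ],
)

```text
time: 32.83
ee_pos: [0.544, 0.0484, 0.0455]
tool_rot: [3.036, 1.567, 3.111]
ft_force: [-0.4, -0.4, -1.2]
finger_gap: 0.559
```

Request:
servo_tool(
  increments=[
    [[0.3, 0, 0, 0, 0, 0], [0, 0, 0, 0, 0, 0], [0, 0, 0, 0, 0, 0]],
  ],
)

```text
time: 33.08
ee_pos: [0.5458, 0.0487, 0.0454]
tool_rot: [0.051, 1.57, 0.125]
ft_force: [0.4, -0.7, -1.7]
finger_gap: 0.563
```

Request:
servo_tool(
  increments=[
    [[0.15, 0, 0, 0, 0, 0], [0.1, 0, 0, 0, 0, 0], [0.03, 0, 0, 0, 0, 0], [0, 0, 0, 0, 0, 0]],
  ],
)

```text
time: 33.42
ee_pos: [0.5459, 0.0487, 0.0436]
tool_rot: [-0.555, 1.569, -0.482]
ft_force: [-6.0, -1.0, 13.1]
finger_gap: 0.558
```

Request:
servo_tool(
  increments=[
    [[0, 0, 0, 0, 0, 0], [0, 0, 0, 0, 0, 0], [0, 0, 0, 0, 0, 0], [0, 0, 0, 0, 0, 0], [0, 0, 0, 0, 0, 0], [0, 0, 0, 0, 0, 0], [0, 0, 0, 0, 0, 0]],
  ],
  fingers=8.7,
)

```text
time: 34.0
ee_pos: [0.5451, 0.0486, 0.0416]
tool_rot: [2.968, 1.57, 3.042]
ft_force: [0.2, -0.3, 0.7]
finger_gap: 0.962
```

Request:
servo_tool(
  increments=[
    [[-1.0, 0, 0, 0, 0, 0], [-2, 0, 0, 0, 0, 0], [-2, 0, 0, 0, 0, 0], [-2, 0, 0, 0, 0, 0], [-2, 0, 0, 0, 0, 0], [-2, 0, 0, 0, 0, 0], [-2, 0, 0, 0, 0, 0], [-2, 0, 0, 0, 0, 0], [-2, 0, 0, 0, 0, 0], [-2, 0, 0, 0, 0, 0], [-1, 0, 0, 0, 0, 0]],
  ],
  fingers=0,
)

```text
time: 34.92
ee_pos: [0.5458, 0.049, 0.2449]
tool_rot: [-0.051, 1.568, 0.023]
ft_force: [0.5, -1.0, 0.8]
finger_gap: 0.251
```

```bash
python3 go.py .555 -.087 .24 4.4 / .555 -.087 .122 4.4; python3 - <<'E'
from h import *
s=snap('scene','s7',(180,180,380,340),3.5)
for r in spot_point('scene','vial_1'): print(r['p'],np.round(r['at']),np.round(dep(s,r['at']),3))
P=cloud(s).reshape(-1,3)
def f(b,lo,hi):
    q=P[(P[:,0]>b[0])&(P[:,0]<b[1])&(P[:,1]>b[2])&(P[:,1]<b[3])&(P[:,2]>lo)&(P[:,2]<hi)]
    if len(q)>4: print(len(q),cv2.minAreaRect((q[:,:2]*1000).astype(np.float32)),np.median(q[:,2]))
f((.50,.62,-.14,-.03),.160,.18)
f((.41,.47,-.06,.02),.01,.02)
E
```

```text
t 34.92 pos [545.8  49.  244.9] jaw 4.2 down [ 0.  0. -1.] F [ 0.5 -1.   0.8] gap 21.8 j [ 0.44  0.22 -0.7   1.62  0.15  1.35 -0.21]
to [0.555, -0.087, 0.24, 4.4] | trans before turn [  0.49 -13.63  -0.09] | turn [-0.17  0.16  0.01] | trans if after turn [  0.49 -13.63  -0.13]
to [0.555, -0.087, 0.122, 4.4] | trans before turn [11.8  0.   0. ] | turn [0. 0. 0.] | trans if after turn [11.8  0.   0. ]
0.71 [290. 279.] [ 0.523 -0.09   0.164]
0.69 [289. 203.] [0.677 0.197 0.007]
0.68 [232. 315.] [ 0.428 -0.02   0.007]
0.62 [296. 283.] [ 0.526 -0.106  0.168]
848 ((555.9654541015625, -84.9073486328125), (109.05391693115234, 111.79882049560547), 89.71251678466797) 0.16511414455044082
159 ((433.1354675292969, -16.29446792602539), (19.912044525146484, 41.02561950683594), 67.98396301269531) 0.015748381116456267
```

View pics/s7.png

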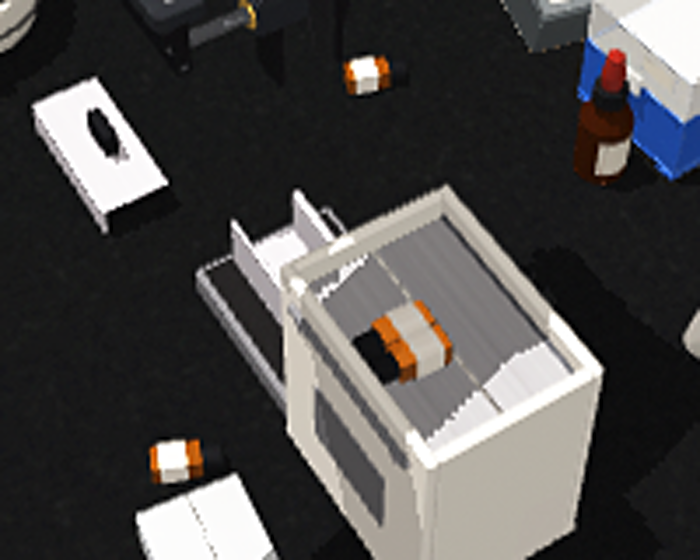

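The tin is empty and upright on the stand, with the lid on the worktop at left. The two vials lie side by side across the seam near mid-mouth. I'll push the flaps at a free stretch of seam (bin y −46), then spread the fingers.

Request:
servo_tool(
  increments=[
    [[0, -1.0, 0, 0, 0, 0], [0, -1.8, 0, 0, 0, 0], [0, -1.8, 0, 0, 0, 0], [0, -1.8, 0, 0, 0, 0], [0, -1.8, 0, 0, 0, 0], [0, -1.8, 0, 0, 0, 0], [0, -1.8, 0, 0, 0, 0], [0, -1.8, 0, 0, 0, 0], [0, -1.8, 0, 0, 0, 0], [0, -1.8, 0, 0, 0, 0], [0, -0.9, 0, 0, 0, 0], [0, 0, 0, 0, 0, 0]],
  ],
  fingers=0,
)

```text
time: 36.02
ee_pos: [0.5576, -0.1348, 0.2401]
tool_rot: [3.075, 1.568, -3.139]
ft_force: [0.6, -0.1, 0.4]
finger_gap: 0.005
```

```bash
python3 go.py .5585 -.133 .17 4.4 / .5585 -.133 .120 4.4
```

```text
t 36.02 pos [ 557.6 -134.8  240.1] jaw 4.0 down [-0. -0. -1.] F [ 0.6 -0.1  0.4] gap 0.4 j [ 0.65  0.27 -0.59  1.56  0.15  1.36  0.11]
to [0.5585, -0.133, 0.17, 4.4] | trans before turn [7.01 0.18 0.12] | turn [-0.41 -0.17 -0.01] | trans if after turn [7.01 0.18 0.1 ]
to [0.5585, -0.133, 0.12, 4.4] | trans before turn [5. 0. 0.] | turn [0. 0. 0.] | trans if after turn [5. 0. 0.]
```

Request:
servo_tool(
  increments=[
    [[1.5, 0.2, 0.1, -0.4, 0, 0], [1.5, 0, 0, 0, 0, 0], [1.5, 0, 0, 0, 0, 0], [1.5, 0, 0, 0, 0, 0], [1.0, 0, 0, 0, 0, 0], [0.8, 0, 0, 0, 0, 0], [0.8, 0, 0, 0, 0, 0], [0.8, 0, 0, 0, 0, 0], [0.8, 0, 0, 0, 0, 0], [0.8, 0, 0, 0, 0, 0], [0.8, 0, 0, 0, 0, 0], [0, 0, 0, 0, 0, 0]],
  ],
)

```text
time: 37.02
ee_pos: [0.5592, -0.1295, 0.1226]
tool_rot: [2.657, 1.57, 2.738]
ft_force: [4.1, -0.8, -2.6]
finger_gap: 0.01
```

Request:
servo_tool(
  increments=[
    [[0, 0, 0, 0, 0, 0], [0, 0, 0, 0, 0, 0], [0, 0, 0, 0, 0, 0], [0, 0, 0, 0, 0, 0], [0, 0, 0, 0, 0, 0], [0, 0, 0, 0, 0, 0], [0, 0, 0, 0, 0, 0], [0, 0, 0, 0, 0, 0]],
  ],
  fingers=3.5,
)

```text
time: 37.68
ee_pos: [0.5597, -0.1298, 0.1244]
tool_rot: [-0.394, 1.57, -0.313]
ft_force: [-0.8, -0.6, 0.2]
finger_gap: 0.393
```

```bash
python3 go.py; python3 - <<'E'
from h import *
for c in ('scene','top'):
    s=snap(c)
    for r in spot_point(c,'vial_1'): print(c,round(r['p'],2),np.round(r['at']),np.round(dep(s,r['at']),3))
    if c=='scene': cv2.imwrite('pics/s8.png',cv2.resize(s['img'][230:350,260:380,::-1],None,fx=4,fy=4))
E
```

```text
t 37.68 pos [ 559.7 -129.8  124.4] jaw 4.6 down [ 0. -0. -1.] F [-0.8 -0.6  0.2] gap 34.2 j [ 0.62  0.37 -0.57  1.71  0.22  1.13  0.07]
scene 0.51 [232. 315.] [ 0.429 -0.022  0.01 ]
scene 0.5 [291. 204.] [ 0.685  0.201 -0.004]
top 0.69 [310. 299.] [ 0.438 -0.004  0.002]
top 0.55 [351. 255.] [ 0.54  -0.098  0.005]
top 0.53 [220. 198.] [0.667 0.206 0.016]
top 0.4 [329. 255.] [ 0.539 -0.049  0.003]
```

The top camera sees both vials on the bin's floor (z about 5 mm). I'll withdraw and measure the loose vials again.

Request:
servo_tool(
  increments=[
    [[-1.5, 0, 0, 0, 0, 0], [-1.5, 0, 0, 0, 0, 0], [-1.5, 0, 0, 0, 0, 0], [-1.5, 0, 0, 0, 0, 0], [-1.5, 0, 0, 0, 0, 0], [-1.5, 0, 0, 0, 0, 0], [-1.5, 0, 0, 0, 0, 0], [-1, 0, 0, 0, 0, 0], [0, 0, 0, 0, 0, 0]],
  ],
)

```text
time: 38.63
ee_pos: [0.5605, -0.1297, 0.2412]
tool_rot: [-0.35, 1.567, -0.27]
ft_force: [0.7, 0.2, -0.5]
finger_gap: 0.401
```

```bash
cat > v.py <<'E'
from h import *
for c in ('top','scene'):
    s=snap(c); P=cloud(s).reshape(-1,3)
    for b in ((.38,.48,-.05,.03),(.63,.73,.15,.26)):
        q=P[(P[:,0]>b[0])&(P[:,0]<b[1])&(P[:,1]>b[2])&(P[:,1]<b[3])&(P[:,2]>.012)&(P[:,2]<.02)]
        if len(q)>9: print(c,len(q),[np.round(x,1) for x in cv2.minAreaRect((q[:,:2]*1000).astype(np.float32))],round(float(np.median(q[:,2])),4))
    q=P[(P[:,0]>.38)&(P[:,0]<.46)&(P[:,1]>-.16)&(P[:,1]<-.0)&(P[:,2]>.025)&(P[:,2]<.035)]
    if len(q)>9: print('box',[np.round(x,1) for x in cv2.minAreaRect((q[:,:2]*1000).astype(np.float32))])
    for r in spot_point(c,'vial_1'): print(c,round(r['p'],2),np.round(r['at']),np.round(dep(s,r['at']),3))
E
python3 v.py; python3 go.py .433 -.016 .24 68
```

```text
top 133 [array([423.9, -25.7]), array([43.3, 61.8]), np.float64(87.4)] 0.0162
top 108 [array([676.7, 204.7]), array([16.2, 42.1]), np.float64(75.4)] 0.0162
box [array([420.1, -96.9]), array([100.2,  62.3]), np.float64(87.7)]
top 0.55 [311. 299.] [ 0.439 -0.006  0.002]
top 0.51 [220. 196.] [0.671 0.207 0.015]
top 0.42 [279. 156.] [0.755 0.071 0.059]
scene 144 [array([417.8, -19.9]), array([69.9, 33.8]), np.float64(18.0)] 0.0156
scene 46 [array([664.1, 207.8]), array([20.3, 18.6]), np.float64(75.9)] 0.0153
box [array([418.5, -96.5]), array([102. ,  62.9]), np.float64(88.5)]
scene 0.46 [232. 315.] [ 0.428 -0.021  0.009]
scene 0.45 [289. 204.] [ 0.505 -0.11   0.389]
t 38.83 pos [ 558.9 -129.8  237.7] jaw 4.6 down [-0.  0. -1.] F [-0.1 -0.4  0.2] gap 35.1 j [ 0.64  0.27 -0.59  1.57  0.15  1.35  0.12]
to [0.433, -0.016, 0.24, 68.0] | trans before turn [ -0.21  12.35 -11.64] | turn [-63.39  -0.07  -0.08] | trans if after turn [-0.23 15.94  5.83]
```

```bash
python3 - <<'E'
from h import *
s=snap('top'); P=cloud(s).reshape(-1,3)
q=P[(P[:,0]>.40)&(P[:,0]<.47)&(P[:,1]>-.043)&(P[:,1]<.02)&(P[:,2]>.011)&(P[:,2]<.02)]
print(len(q),cv2.minAreaRect((q[:,:2]*1000).astype(np.float32)))
E
```

```text
121 ((434.776123046875, -14.739021301269531), (16.36602020263672, 41.35546875), 74.2542495727539)
```

Request:
servo_tool(
  increments=[
    [[0, 1.2, -1.1, -5.3, 0, 0], [0, 1.2, -1.1, -5.3, 0, 0], [0, 1.2, -1.1, -5.3, 0, 0], [0, 1.2, -1.1, -5.3, 0, 0], [0, 1.2, -1.1, -5.3, 0, 0], [0, 1.2, -1.1, -5.3, 0, 0], [0, 1.2, 0, -5.3, 0, 0], [0, 1.2, 0, -5.3, 0, 0], [0, 1.2, 0, -5.3, 0, 0], [0, 1.2, 0, -5.3, 0, 0], [0, 0.5, 0, -5.3, 0, 0], [0, 0, 0, -5.1, 0, 0]],
  ],
  fingers=3.0,
)

```text
time: 39.88
ee_pos: [0.4369, -0.0446, 0.2383]
tool_rot: [2.281, 1.569, -2.81]
ft_force: [0.8, -0.3, -0.8]
finger_gap: 0.341
```

```bash
python3 go.py .43 -.01 .1 68
```

```text
t 39.88 pos [436.9 -44.6 238.3] jaw 68.3 down [-0. -0. -1.] F [ 0.8 -0.3 -0.8] gap 29.7 j [ 0.73 -0.06 -0.69  1.88 -0.04  1.31  1.24]
to [0.43, -0.01, 0.1, 68.0] | trans before turn [13.83  1.9   2.97] | turn [ 0.32 -0.05 -0.06] | trans if after turn [13.83  1.94  2.95]
```

```bash
python3 go.py .4292 -.0089 .05 73.5
```

```text
t 39.88 pos [436.9 -44.6 238.3] jaw 68.3 down [-0. -0. -1.] F [ 0.8 -0.3 -0.8] gap 29.7 j [ 0.73 -0.06 -0.69  1.88 -0.04  1.31  1.24]
to [0.4292, -0.0089, 0.05, 73.5] | trans before turn [18.83  2.01  3.05] | turn [-5.18 -0.05 -0.06] | trans if after turn [18.83  1.75  3.21]
```

Request:
servo_tool(
  increments=[
    [[0, 0, 0, -5.2, 0, 0], [1.5, 0.35, 0.64, 0, 0, 0], [2, 0.35, 0.64, 0, 0, 0], [2, 0.35, 0.64, 0, 0, 0], [2, 0.35, 0.64, 0, 0, 0], [2, 0.35, 0.64, 0, 0, 0], [2, 0, 0, 0, 0, 0], [2, 0, 0, 0, 0, 0], [2, 0, 0, 0, 0, 0], [2, 0, 0, 0, 0, 0], [1.3, 0, 0, 0, 0, 0], [0, 0, 0, 0, 0, 0]],
  ],
)

```text
time: 40.88
ee_pos: [0.428, -0.0094, 0.048]
tool_rot: [1.623, 1.565, 2.901]
ft_force: [-0.0, -0.5, -0.6]
finger_gap: 0.344
```

```bash
python3 go.py .4292 -.0089 .0135 73.5
```

```text
t 40.88 pos [428.   -9.4  48. ] jaw 73.2 down [-0.01  0.   -1.  ] F [-0.  -0.5 -0.6] gap 29.9 j [ 0.63  0.18 -0.74  2.12  0.16  0.9   1.07]
to [0.4292, -0.0089, 0.0135, 73.5] | trans before turn [ 3.45 -0.12  0.08] | turn [-0.28 -0.02 -0.32] | trans if after turn [ 3.45 -0.1   0.08]
```

Request:
servo_tool(
  increments=[
    [[1.0, -0.1, 0.1, 0, 0, 0], [1.0, 0, 0, 0, 0, 0], [0.8, 0, 0, 0, 0, 0], [0.4, 0, 0, 0, 0, 0], [0.2, 0, 0, 0, 0, 0], [0, 0, 0, 0, 0, 0]],
  ],
)

```text
time: 41.38
ee_pos: [0.4313, -0.0089, 0.0165]
tool_rot: [1.701, 1.57, 2.979]
ft_force: [-0.3, 0.1, -0.2]
finger_gap: 0.345
```

Request:
servo_tool(
  increments=[
    [[0, 0, 0, 0, 0, 0], [0, 0, 0, 0, 0, 0], [0, 0, 0, 0, 0, 0], [0, 0, 0, 0, 0, 0], [0, 0, 0, 0, 0, 0], [0, 0, 0, 0, 0, 0], [0, 0, 0, 0, 0, 0], [0, 0, 0, 0, 0, 0]],
  ],
  fingers=0.5,
  grip_force=20,
)

```text
time: 42.05
ee_pos: [0.4318, -0.009, 0.0171]
tool_rot: [-2.981, 1.571, -1.703]
ft_force: [-1.6, -0.6, 6.2]
finger_gap: 0.182
```

Request:
servo_tool(
  increments=[
    [[-1, 0, 0, 0, 0, 0], [-2, 0, 0, 0, 0, 0], [-2, 0, 0, 0, 0, 0], [-2, 0, 0, 0, 0, 0], [-2, 0, 0, 0, 0, 0], [-2, 0, 0, 0, 0, 0], [-2, 0, 0, 0, 0, 0], [-2, 0, 0, 0, 0, 0], [-2, 0, 0, 0, 0, 0], [-2, 0, 0, 0, 0, 0], [-2, 0, 0, 0, 0, 0], [-1.5, 0, 0, 0, 0, 0]],
  ],
)

```text
time: 43.05
ee_pos: [0.4316, -0.0085, 0.2439]
tool_rot: [-1.499, 1.57, -0.22]
ft_force: [0.5, -0.4, 0.4]
finger_gap: 0.184
```

```bash
python3 go.py .555 -.087 .23 73.3 / .555 -.087 .23 4.4
```

```text
t 43.05 pos [431.6  -8.5 243.9] jaw 73.3 down [ 0. -0. -1.] F [ 0.5 -0.4  0.4] gap 16.0 j [ 0.71 -0.09 -0.74  1.89 -0.06  1.32  1.26]
to [0.555, -0.087, 0.23, 73.3] | trans before turn [  1.4  -14.07  -3.96] | turn [-0.05  0.    0.05] | trans if after turn [  1.39 -14.07  -3.97]
to [0.555, -0.087, 0.23, 4.4] | trans before turn [0. 0. 0.] | turn [68.9  0.   0. ] | trans if after turn [0. 0. 0.]
```

Request:
servo_tool(
  increments=[
    [[0, -1.4, -0.4, 0, 0, 0], [0, -1.4, -0.4, 0, 0, 0], [0, -1.4, -0.4, 0, 0, 0], [0, -1.4, -0.4, 0, 0, 0], [0, -1.4, -0.4, 0, 0, 0], [0, -1.4, -0.4, 0, 0, 0], [0, -1.4, -0.4, 0, 0, 0], [0, -1.4, -0.4, 0, 0, 0], [0, -1.4, -0.4, 0, 0, 0], [0, -1.4, -0.4, 0, 0, 0], [0, 0, 0, 5.9, 0, 0], [0, 0, 0, 7, 0, 0]],
  ],
)

```text
time: 44.05
ee_pos: [0.5542, -0.0879, 0.2417]
tool_rot: [1.228, 1.569, 2.276]
ft_force: [0.5, 0.2, -0.9]
finger_gap: 0.177
```

Request:
servo_tool(
  increments=[
    [[0, 0, 0, 7, 0, 0], [0, 0, 0, 7, 0, 0], [0, 0, 0, 7, 0, 0], [0, 0, 0, 7, 0, 0], [0, 0, 0, 7, 0, 0], [0, 0, 0, 7, 0, 0], [0, 0, 0, 7, 0, 0], [0, 0, 0, 7, 0, 0], [0, 0, 0, 0, 0, 0], [0, 0, 0, 0, 0, 0]],
  ],
)

```text
time: 44.88
ee_pos: [0.5539, -0.0875, 0.2421]
tool_rot: [2.616, 1.57, 2.695]
ft_force: [-0.4, -0.2, -0.6]
finger_gap: 0.183
```

```bash
python3 go.py .555 -.087 .18 4.4 / .555 -.087 .120 4.4
```

```text
t 44.88 pos [553.9 -87.5 242.1] jaw 4.6 down [-0.  0. -1.] F [-0.4 -0.2 -0.6] gap 15.9 j [ 0.55  0.23 -0.56  1.6   0.13  1.35  0.06]
to [0.555, -0.087, 0.18, 4.4] | trans before turn [6.21 0.04 0.11] | turn [ 0.15 -0.02 -0.01] | trans if after turn [6.21 0.04 0.11]
to [0.555, -0.087, 0.12, 4.4] | trans before turn [6. 0. 0.] | turn [0. 0. 0.] | trans if after turn [6. 0. 0.]
```

Request:
servo_tool(
  increments=[
    [[1.5, 0, 0.1, 0, 0, 0], [1.5, 0, 0, 0, 0, 0], [1.5, 0, 0, 0, 0, 0], [1.5, 0, 0, 0, 0, 0], [0.8, 0, 0, 0, 0, 0], [0.8, 0, 0, 0, 0, 0], [0.8, 0, 0, 0, 0, 0], [0.8, 0, 0, 0, 0, 0], [0.8, 0, 0, 0, 0, 0], [0.8, 0, 0, 0, 0, 0], [0.8, 0, 0, 0, 0, 0], [0.6, 0, 0, 0, 0, 0]],
  ],
)

```text
time: 45.88
ee_pos: [0.5561, -0.0877, 0.1205]
tool_rot: [-0.223, 1.569, -0.146]
ft_force: [0.3, -0.5, 2.5]
finger_gap: 0.182
```

Request:
servo_tool(
  increments=[
    [[0, 0, 0, 0, 0, 0], [0, 0, 0, 0, 0, 0], [0, 0, 0, 0, 0, 0], [0, 0, 0, 0, 0, 0], [0, 0, 0, 0, 0, 0], [0, 0, 0, 0, 0, 0], [0, 0, 0, 0, 0, 0], [0, 0, 0, 0, 0, 0]],
  ],
  fingers=3.5,
)

```text
time: 46.55
ee_pos: [0.5553, -0.0876, 0.1199]
tool_rot: [-0.158, 1.571, -0.083]
ft_force: [-0.8, 0.8, -5.5]
finger_gap: 0.397
```

Request:
servo_tool(
  increments=[
    [[0, 0, 0, 0, 0, 0], [-1.5, 0, 0, 0, 0, 0], [-1.5, 0, 0, 0, 0, 0], [-1.5, 0, 0, 0, 0, 0], [-1.5, 0, 0, 0, 0, 0], [-1.5, 0, 0, 0, 0, 0], [-1.5, 0, 0, 0, 0, 0], [-1.5, 0, 0, 0, 0, 0], [-1.5, 0, 0, 0, 0, 0], [0, 0, 0, 0, 0, 0]],
  ],
)

```text
time: 47.38
ee_pos: [0.5571, -0.0875, 0.2439]
tool_rot: [-0.275, 1.565, -0.2]
ft_force: [-0.3, 0.7, 0.1]
finger_gap: 0.402
```

```bash
python3 v.py; python3 go.py .6755 .205 .20 4.4 / .6755 .205 .20 75.8; python3 t.py scene s9 180 180 380 340 3.5
```

```text
top 12 [array([420.6, -47. ]), array([ 0.6, 57. ]), np.float64(87.6)] 0.016
top 110 [array([677.1, 205.1]), array([16.6, 41.4]), np.float64(79.6)] 0.016
box [array([420.2, -96.9]), array([101. ,  62.2]), np.float64(87.7)]
top 0.45 [217. 196.] [0.671 0.212 0.018]
box [array([418.6, -96.4]), array([103.4,  62.8]), np.float64(87.3)]
t 47.58 pos [555.  -87.6 239.2] jaw 4.3 down [-0.  0. -1.] F [-0.1  0.  -0.7] gap 35.3 j [ 0.55  0.24 -0.56  1.6   0.13  1.34  0.05]
to [0.6755, 0.205, 0.2, 4.4] | trans before turn [ 3.91 28.27 14.22] | turn [-0.09 -0.04 -0.  ] | trans if after turn [ 3.92 28.25 14.26]
to [0.6755, 0.205, 0.2, 75.8] | trans before turn [0. 0. 0.] | turn [-71.4   0.    0. ] | trans if after turn [0. 0. 0.]
```

View pics/s9.png

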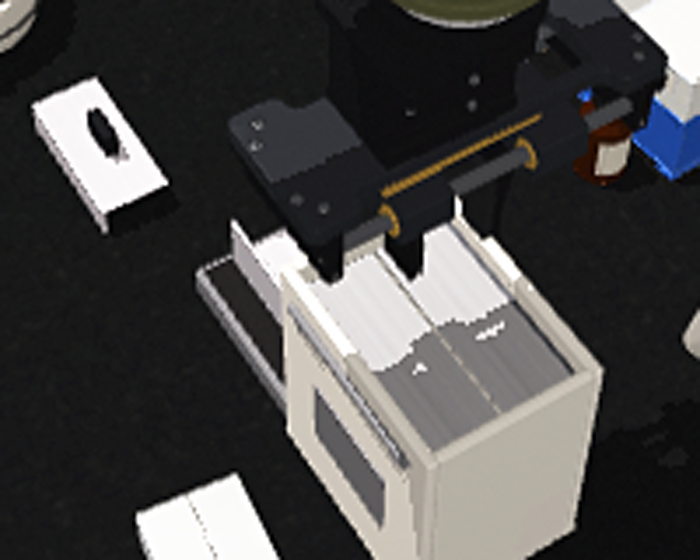

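Flaps are shut and bare. Last is vial 1, at (0.677, 0.205). I'll check the clearance to the instruments round it while moving over.

Request:
servo_tool(
  increments=[
    [[0, 2.36, 1.18, 0, 0, 0], [0, 2.36, 1.18, 0, 0, 0], [0, 2.36, 1.18, 0, 0, 0], [0, 2.36, 1.18, 0, 0, 0], [0, 2.36, 1.18, 0, 0, 0], [0, 2.36, 1.18, 0, 0, 0], [0, 2.36, 1.18, 0, 0, 0], [0, 2.36, 1.18, 0, 0, 0], [0, 2.36, 1.18, 0, 0, 0], [0, 2.36, 1.18, 0, 0, 0], [0, 2.36, 1.18, 0, 0, 0], [0, 2.36, 1.18, 0, 0, 0]],
  ],
  fingers=4.0,
)

```text
time: 48.63
ee_pos: [0.6752, 0.2065, 0.2385]
tool_rot: [-2.956, 1.569, -2.881]
ft_force: [-0.8, 0.5, 0.9]
finger_gap: 0.461
```

Request:
servo_tool(
  increments=[
    [[0, 0, 0, -6, 0, 0], [0, 0, 0, -6, 0, 0], [0, 0, 0, -6, 0, 0], [0, 0, 0, -6, 0, 0], [0, 0, 0, -6, 0, 0], [0, 0, 0, -6, 0, 0], [0, 0, 0, -6, 0, 0], [0, 0, 0, -6, 0, 0], [0, 0, 0, -6, 0, 0], [0, 0, 0, -6, 0, 0], [0, 0, 0, -6, 0, 0], [0, 0, 0, -6, 0, 0]],
  ],
)

```text
time: 49.63
ee_pos: [0.6748, 0.2054, 0.2385]
tool_rot: [1.948, 1.569, -2.998]
ft_force: [0.0, 0.2, 0.1]
finger_gap: 0.46
```

```bash
python3 go.py .677 .205 .05 76.8; python3 - <<'E'
from h import *
# things standing above 6 cm round the vial, from the first top/scene frames' geometry (now)
for c in ('top','scene'):
    P=cloud(snap(c)).reshape(-1,3)
    q=P[(abs(P[:,0]-.68)<.09)&(P[:,2]>.05)&(P[:,2]<.16)&(P[:,1]>.08)&(P[:,1]<.45)]
    h=np.histogram(q[:,1],bins=np.arange(.08,.46,.02)); print(c,h[0])
E
```

```text
t 49.63 pos [674.8 205.4 238.5] jaw 76.6 down [-0. -0. -1.] F [0.  0.2 0.1] gap 40.0 j [ 0.14  0.64 -0.83  1.17  0.46  1.52  0.72]
to [0.677, 0.205, 0.05, 76.8] | trans before turn [18.85 -0.25  0.03] | turn [-0.19 -0.04 -0.09] | trans if after turn [18.85 -0.22  0.01]
top [  6   0   0   0   0   0   0   0   0   0   0   0   0   0  78 448 625 500]
scene [  3   0   0   0   0   0   0   0   0   0   0   0   0   0  81 428 511 262]
```

Request:
servo_tool(
  increments=[
    [[1.5, -0.2, 0, 0, 0, 0], [2, 0, 0, 0, 0, 0], [2, 0, 0, 0, 0, 0], [2, 0, 0, 0, 0, 0], [2, 0, 0, 0, 0, 0], [2, 0, 0, 0, 0, 0], [2, 0, 0, 0, 0, 0], [2, 0, 0, 0, 0, 0], [2, 0, 0, 0, 0, 0], [1.3, 0, 0, 0, 0, 0], [0, 0, 0, 0, 0, 0], [0, 0, 0, 0, 0, 0]],
  ],
  fingers=4.0,
)

```text
time: 50.73
ee_pos: [0.6764, 0.2048, 0.0509]
tool_rot: [1.94, 1.569, -3.012]
ft_force: [0.3, -0.3, 0.9]
finger_gap: 0.459
```

```bash
python3 go.py .677 .205 .0145 76.8; python3 -c "
from h import *
s=snap('scene')
for r in spot_point('scene','vial_1'): print(r['p'],r['at'],dep(s,r['at']))"
```

```text
t 50.73 pos [676.4 204.8  50.9] jaw 76.2 down [-0. -0. -1.] F [ 0.3 -0.3  0.9] gap 39.9 j [ 0.14  0.78 -0.77  1.37  0.55  1.21  0.65]
to [0.677, 0.205, 0.0145, 76.8] | trans before turn [ 3.64 -0.06  0.03] | turn [-0.57 -0.04 -0.1 ] | trans if after turn [ 3.64 -0.05  0.03]
0.52 [288.7, 201.5] [0.6759175  0.19676557 0.01435778]
```

Request:
servo_tool(
  increments=[
    [[1.0, 0, 0, 0, 0, 0], [1.0, 0, 0, 0, 0, 0], [0.9, 0, 0, 0, 0, 0], [0.5, 0, 0, 0, 0, 0], [0.2, 0, 0, 0, 0, 0], [0, 0, 0, 0, 0, 0]],
  ],
)

```text
time: 51.33
ee_pos: [0.6765, 0.2048, 0.0147]
tool_rot: [1.963, 1.569, -2.989]
ft_force: [-0.4, -0.5, -0.2]
finger_gap: 0.46
```

Request:
servo_tool(
  increments=[
    [[0, 0, 0, 0, 0, 0], [0, 0, 0, 0, 0, 0], [0, 0, 0, 0, 0, 0], [0, 0, 0, 0, 0, 0], [0, 0, 0, 0, 0, 0], [0, 0, 0, 0, 0, 0], [0, 0, 0, 0, 0, 0], [0, 0, 0, 0, 0, 0], [0, 0, 0, 0, 0, 0]],
  ],
  fingers=0.5,
  grip_force=20,
)

```text
time: 52.08
ee_pos: [0.677, 0.205, 0.0159]
tool_rot: [0.889, 1.571, 2.221]
ft_force: [-1.0, -0.3, 3.0]
finger_gap: 0.185
```

Request:
servo_tool(
  increments=[
    [[-1, 0, 0, 0, 0, 0], [-2, 0, 0, 0, 0, 0], [-2, 0, 0, 0, 0, 0], [-2, 0, 0, 0, 0, 0], [-2, 0, 0, 0, 0, 0], [-2, 0, 0, 0, 0, 0], [-2, 0, 0, 0, 0, 0], [-2, 0, 0, 0, 0, 0], [-2, 0, 0, 0, 0, 0], [-2, 0, 0, 0, 0, 0], [-2, 0, 0, 0, 0, 0], [-1.5, 0, 0, 0, 0, 0]],
  ],
)

```text
time: 53.08
ee_pos: [0.6769, 0.2052, 0.2432]
tool_rot: [-0.628, 1.57, 0.704]
ft_force: [0.2, -0.2, -0.4]
finger_gap: 0.179
```

```bash
python3 go.py .555 -.087 .24 76.4 / .555 -.087 .24 4.4
```

```text
t 53.08 pos [676.9 205.2 243.2] jaw 76.3 down [ 0.  0. -1.] F [ 0.2 -0.2 -0.4] gap 15.6 j [ 0.13  0.64 -0.83  1.16  0.46  1.52  0.72]
to [0.555, -0.087, 0.24, 76.4] | trans before turn [  0.29   4.94 -31.27] | turn [-0.08  0.05  0.04] | trans if after turn [  0.32   4.98 -31.27]
to [0.555, -0.087, 0.24, 4.4] | trans before turn [0. 0. 0.] | turn [72.  0.  0.] | trans if after turn [0. 0. 0.]
```

Request:
servo_tool(
  increments=[
    [[0, 0.41, -2.6, 0, 0, 0], [0, 0.41, -2.6, 0, 0, 0], [0, 0.41, -2.6, 0, 0, 0], [0, 0.41, -2.6, 0, 0, 0], [0, 0.41, -2.6, 0, 0, 0], [0, 0.41, -2.6, 0, 0, 0], [0, 0.41, -2.6, 0, 0, 0], [0, 0.41, -2.6, 0, 0, 0], [0, 0.41, -2.6, 0, 0, 0], [0, 0.41, -2.6, 0, 0, 0], [0, 0.41, -2.6, 0, 0, 0], [0, 0.41, -2.6, 0, 0, 0]],
  ],
)

```text
time: 54.08
ee_pos: [0.5545, -0.0874, 0.2413]
tool_rot: [2.718, 1.57, -2.233]
ft_force: [0.5, -0.0, 0.4]
finger_gap: 0.18
```

Request:
servo_tool(
  increments=[
    [[0, 0, 0, 6, 0, 0], [0, 0, 0, 6, 0, 0], [0, 0, 0, 6, 0, 0], [0, 0, 0, 6, 0, 0], [0, 0, 0, 6, 0, 0], [0, 0, 0, 6, 0, 0], [0, 0, 0, 6, 0, 0], [0, 0, 0, 6, 0, 0], [0, 0, 0, 6, 0, 0], [0, 0, 0, 6, 0, 0], [0, 0, 0, 6, 0, 0], [0, 0, 0, 6, 0, 0]],
  ],
)

```text
time: 55.08
ee_pos: [0.5552, -0.0862, 0.2412]
tool_rot: [-2.951, 1.57, -2.881]
ft_force: [-0.0, 0.6, -0.2]
finger_gap: 0.181
```

```bash
python3 go.py .555 -.087 .120 4.4
```

```text
t 55.08 pos [555.2 -86.2 241.2] jaw 4.0 down [-0. -0. -1.] F [-0.   0.6 -0.2] gap 15.7 j [ 0.66  0.26 -0.69  1.59  0.17  1.35  0.02]
to [0.555, -0.087, 0.12, 4.4] | trans before turn [12.12 -0.08 -0.02] | turn [-0.36 -0.02  0.  ] | trans if after turn [12.12 -0.08 -0.02]
```

Request:
servo_tool(
  increments=[
    [[1.5, 0, 0, 0, 0, 0], [1.5, 0, 0, 0, 0, 0], [1.5, 0, 0, 0, 0, 0], [1.5, 0, 0, 0, 0, 0], [0.8, 0, 0, 0, 0, 0], [0.8, 0, 0, 0, 0, 0], [0.8, 0, 0, 0, 0, 0], [0.8, 0, 0, 0, 0, 0], [0.8, 0, 0, 0, 0, 0], [0.8, 0, 0, 0, 0, 0], [0.8, 0, 0, 0, 0, 0], [0.5, 0, 0, 0, 0, 0]],
  ],
)

```text
time: 56.08
ee_pos: [0.5561, -0.0865, 0.1203]
tool_rot: [-0.306, 1.569, -0.231]
ft_force: [0.1, -0.3, 2.6]
finger_gap: 0.184
```

Request:
servo_tool(
  increments=[
    [[0, 0, 0, 0, 0, 0], [0, 0, 0, 0, 0, 0], [0, 0, 0, 0, 0, 0], [0, 0, 0, 0, 0, 0], [0, 0, 0, 0, 0, 0], [0, 0, 0, 0, 0, 0], [0, 0, 0, 0, 0, 0], [0, 0, 0, 0, 0, 0]],
  ],
  fingers=3.5,
)

```text
time: 56.75
ee_pos: [0.5555, -0.0865, 0.1199]
tool_rot: [0.205, 1.571, 0.281]
ft_force: [-0.1, -0.6, -5.8]
finger_gap: 0.4
```

Request:
servo_tool(
  increments=[
    [[0, 0, 0, 0, 0, 0], [-1.5, 0, 0, 0, 0, 0], [-1.5, 0, 0, 0, 0, 0], [-1.5, 0, 0, 0, 0, 0], [-1.5, 0, 0, 0, 0, 0], [-1.5, 0, 0, 0, 0, 0], [-1.5, 0, 0, 0, 0, 0], [-1.5, 0, 0, 0, 0, 0], [-1.5, 0, 0, 0, 0, 0], [-1.5, 0, 0, 0, 0, 0]],
  ],
)

```text
time: 57.58
ee_pos: [0.556, -0.0864, 0.2566]
tool_rot: [-0.328, 1.569, -0.252]
ft_force: [-0.4, -0.4, 0.9]
finger_gap: 0.399
```

Request:
servo_tool(
  increments=[
    [[-1.5, 0, -1.5, 0, 0, 0], [-1.5, -1.5, -1, 0, 0, 0], [0, -2, -1, 0, 0, 0], [0, -2, -1, 0, 0, 0], [0, -2, -1, 0, 0, 0], [0, -2, -1, 0, 0, 0], [0, -2, -1, 0, 0, 0], [0, -2, -1, 0, 0, 0], [0, -2, -1, 0, 0, 0], [0, -2, -1, 0, 0, 0], [0, -2, -1, 0, 0, 0], [0, 0, 0, 0, 0, 0]],
  ],
)

```text
time: 58.58
ee_pos: [0.4535, -0.2945, 0.2855]
tool_rot: [-1.573, 1.568, -1.504]
ft_force: [-1.4, -0.5, 0.7]
finger_gap: 0.398
```

```bash
python3 go.py; python3 - <<'E'
from h import *
for c in ('top','scene'):
    s=snap(c,'end_'+c,sc=1.4)
    for t in ('vial_1','tin','lid'):
        for r in spot_point(c,t): print(c,t,round(r['p'],2),np.round(r['at']),np.round(dep(s,r['at']),3))
E
```

```text
t 58.58 pos [ 453.5 -294.5  285.5] jaw 4.0 down [ 0. -0. -1.] F [-1.4 -0.5  0.7] gap 34.6 j [ 0.97  0.16 -0.54  1.58  0.09  1.42  0.5 ]
top vial_1 0.68 [348. 249.] [ 0.541 -0.068  0.153]
top tin 0.66 [288. 251.] [0.546 0.048 0.021]
top lid 0.7 [211. 280.] [0.478 0.214 0.055]
top lid 0.66 [286. 251.] [0.545 0.052 0.024]
scene tin 0.58 [268. 268.] [ 0.499 -0.05   0.164]
scene lid 0.68 [210. 224.] [0.475 0.204 0.034]
```

View pics/end_scene.png

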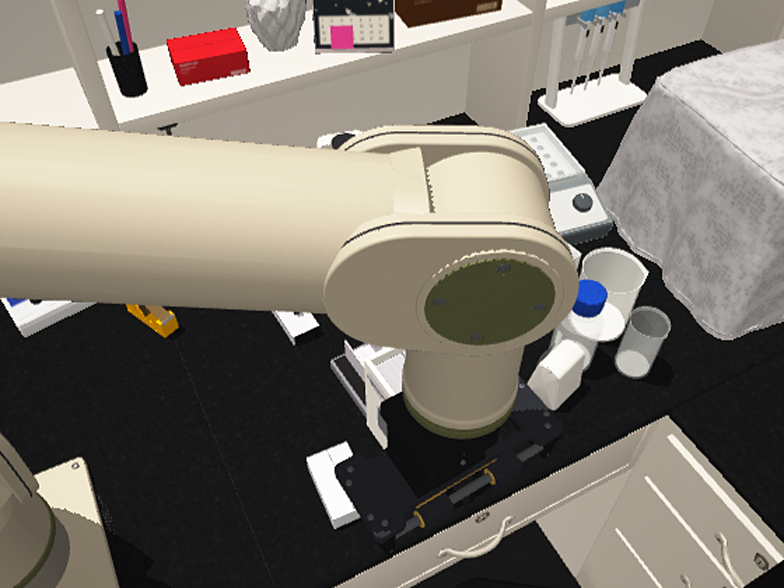

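View pics/end_top.png

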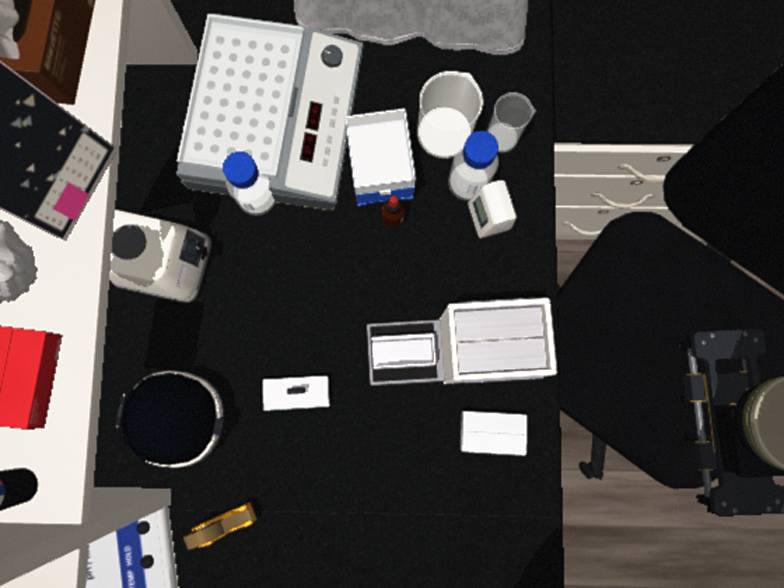

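The picture shows the flaps shut and bare. The detector's 0.68 "vial" on the flap is at flap height (0.153), so I'll check the flap heights before handing in.

```bash
python3 - <<'E'
from h import *
P=cloud(snap('top')).reshape(-1,3); a=np.radians(4.4); d=P[:,:2]-[.555,-.087]
bx=d@[np.cos(a),np.sin(a)]; by=d@[-np.sin(a),np.cos(a)]
q=P[(abs(bx)<.038)&(abs(by)<.055)]; print(len(q),'flap z pctl',np.percentile(q[:,2],[0,1,50,99,100]).round(4))
q=P[(P[:,0]>.35)&(P[:,0]<.8)&(abs(P[:,1])<.3)]
o=get_obs(); print(o['time'])
ok=np.percentile(q[:,2],1)
sign_off()
E
```

```text
2103 flap z pctl [0.0031 0.0055 0.1513 0.1551 0.1563]
59.0333
the job is handed in; nothing more can be done
```

The job is handed in at about 59 s of the 210 s. Four vials showed, two in the tin and two on the worktop, and all four went through the flaps into the bin.

**What I did**
- **Tin and lid:** I carried the tin to the stand with its lid clamped. There I slid the lid off along +x and laid it on the worktop.
- **Tin vials:** I tipped both vials into the mouth at about 46 degrees. The wrist was near its joint limit and could not reach the 56 degrees I commanded, but both slid out. I put the empty tin back upright on the stand, then pushed the flaps open and spread the fingers so the vials dropped. The top camera saw both on the bin floor.
- **Loose vials:** I pushed each one through the seam in the fingers and released it inside. One of them had been knocked a few centimetres during the run, so I measured it again before picking it up.

**Last checks**
- **Flaps:** They were shut and bare. Their surface measured about 0.151 m, with nothing above 0.156 m; a vial lying there would reach about 0.167 m.
- **Vials:** None were left on the worktop in the last top picture. I did not see the two loose vials on the bin floor after release, only that the flaps closed bare.
- **Other things:** The tin, lid, carton, dropper bottle and timer all looked in place.
- **Disagreement:** The detector reported one "vial" on the flaps (p 0.68), but the depth reading and the picture both show nothing there.

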